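# Set the rice cakes to grill on the hot plate

### The job

The hot plate has been left on with nothing in it: slide its heat lever to off before you touch the lid, then lift the glass lid off and set it down gently on the cork mat. Lay every rice cake flat in the pan, side by side, and put the lid gently back on so that it sits down properly over the pan. Then slide the heat lever to the mark that suits the number of cakes - low for two, medium for three, high for four - and leave the sauce dish, the steel cup and the rice paddle where they are.

Things in the scene. Friction and masses are not known exactly. Their poses are not given: they have to be found in the camera images.
- pan (a point): centre of the hot plate's dark pan floor, 52 mm above the counter; frame of the fixed white hot plate: z up, -x to its control ledge (robot side), +y robot's left. Pan 160 (x) by 196 mm (y) inside, walls 4 mm thick and 22 mm high; the lid stands on a flat shoulder around them, 2 mm below the pan floor. Ledge: x -100 to -162 mm, top 8 mm below the pan floor. Housing 244 mm wide plus 20 mm ears.
- heat_lever (a joint): heat lever along its slot, m: 0 off (end stop, robot's left, ring mark), 0.04 low (one dot), 0.08 medium (two dots), 0.12 high (end stop, robot's right, three dots); it grows towards the hot plate's -y. About 1.5 N of friction, no clicks, stays where it is left
- lever_grip (a point): the heat lever's black upright grip, 22 mm (x) by 14 mm (y, the way it slides), standing up to 30 mm above the control ledge; this point is on its middle line, 16 mm above the ledge and 14 mm below its top
- mark_off (a point): where lever_grip is when the lever is at off (ring mark)
- mark_low (a point): where lever_grip is when the lever is at low (one dot)
- mark_medium (a point): where lever_grip is when the lever is at medium (two dots)
- mark_high (a point): where lever_grip is when the lever is at high (three dots)
- lid_handle (a point): centre of the bar handle of the loose glass lid (0.3-0.6 kg): black bar 20 (x) by 95 (y) by 16 mm high, 16 mm clear of the lid's flat top, on two posts at y +-36 mm. Lid 190 (x) by 226 mm (y), 40 mm high, its lower edge 64 mm below this point; inside 180 by 216 mm, so it goes over the pan walls with 6 mm to spare all round. Seated: this point 62 mm above the pan floor's centre, either way round
- mat_top (a point): the centre of the top of the cork mat, 200 by 200 mm and 5 mm thick, fixed flat on the counter
- cake1_center (a point): the centre of a hard dried rice cake, an off-white block 60 mm (x) by 42 mm (y) by 20 mm (z) lying flat, about 55 g; two to four of the four cakes are there (None when absent)
- cake2_center (a point): the centre of a hard dried rice cake, an off-white block 60 mm (x) by 42 mm (y) by 20 mm (z) lying flat, about 55 g; two to four of the four cakes are there (None when absent)
- cake3_center (a point): the centre of a hard dried rice cake, an off-white block 60 mm (x) by 42 mm (y) by 20 mm (z) lying flat, about 55 g; two to four of the four cakes are there (None when absent)
- cake4_center (a point): the centre of a hard dried rice cake, an off-white block 60 mm (x) by 42 mm (y) by 20 mm (z) lying flat, about 55 g; two to four of the four cakes are there (None when absent)
- dish: small white sauce dish, 76 mm across and 20 mm high, among the rice cakes (leave it); origin at the centre of its underside
- cup: steel mini cup, 68 mm across and 70 mm high, at the front of the counter (leave it); origin at the centre of its underside
- paddle_mid (a point): the middle of the wooden rice paddle, 180 mm long (along x), 66 mm wide at the blade and 10 mm thick, lying in front of the cakes (leave it)

How it is judged:
On the way, in this order (a step that is already met when the one before it is completed fails the run):
1. the heat lever is at off while the lid is still on (value of joint heat_lever below 0.006 m and x of lid_handle in the frame of pan between -0.009 and 0.009 m and y of lid_handle in the frame of pan between -0.009 and 0.009 m and z of lid_handle in the frame of pan between 0.058 and 0.066 m and angle between the z axis of lid_handle and the z axis of pan, either way round below 0.04 rad), for 0.2 s.
2. the lid stands level on the cork mat, let go, with the heat lever still off (value of joint heat_lever below 0.006 m and horizontal distance between lid_handle and mat_top below 0.05 m and z of lid_handle in the frame of mat_top between 0.055 and 0.07 m and angle between lid_handle's own z axis and vertical below 0.05 rad and contact force between the fingers and lid below 0.3 N), for 0.2 s.
3. every rice cake lies flat in the pan, let go, with the heat lever still off (value of joint heat_lever below 0.006 m and x of cake1_center in the frame of pan between -0.075 and 0.075 m and y of cake1_center in the frame of pan between -0.09 and 0.09 m and z of cake1_center in the frame of pan between 0.005 and 0.015 m and angle between the z axis of each of cake1_center, cake2_center, cake3_center, cake4_center and the z axis of pan, either way round below 0.15 rad and x of cake2_center in the frame of pan between -0.075 and 0.075 m and y of cake2_center in the frame of pan between -0.09 and 0.09 m and z of cake2_center in the frame of pan between 0.005 and 0.015 m and x of cake3_center in the frame of pan between -0.075 and 0.075 m and y of cake3_center in the frame of pan between -0.09 and 0.09 m and z of cake3_center in the frame of pan between 0.005 and 0.015 m and x of cake4_center in the frame of pan between -0.075 and 0.075 m and y of cake4_center in the frame of pan between -0.09 and 0.09 m and z of cake4_center in the frame of pan between 0.005 and 0.015 m and contact force between the fingers and cake1 below 0.3 N and contact force between the fingers and cake2 below 0.3 N and contact force between the fingers and cake3 below 0.3 N and contact force between the fingers and cake4 below 0.3 N), for 0.2 s.
4. the lid is back on, seated over the pan and let go, with the heat lever still off (all of step 1 and x of cake1_center in the frame of pan between -0.075 and 0.075 m and y of cake1_center in the frame of pan between -0.09 and 0.09 m and z of cake1_center in the frame of pan between 0.005 and 0.015 m and angle between the z axis of each of cake1_center, cake2_center, cake3_center, cake4_center and the z axis of pan, either way round below 0.15 rad and x of cake2_center in the frame of pan between -0.075 and 0.075 m and y of cake2_center in the frame of pan between -0.09 and 0.09 m and z of cake2_center in the frame of pan between 0.005 and 0.015 m and x of cake3_center in the frame of pan between -0.075 and 0.075 m and y of cake3_center in the frame of pan between -0.09 and 0.09 m and z of cake3_center in the frame of pan between 0.005 and 0.015 m and x of cake4_center in the frame of pan between -0.075 and 0.075 m and y of cake4_center in the frame of pan between -0.09 and 0.09 m and z of cake4_center in the frame of pan between 0.005 and 0.015 m and contact force between the fingers and lid below 0.3 N), for 0.2 s.
5. the heat lever is at the mark for the number of cakes: low for two, medium for three, high for four ((height (world z) of any of cake1_center, cake2_center above -5 m or value of joint heat_lever between 0.034 and 0.046 m) and (height (world z) of any of cake1_center, cake3_center above -5 m or value of joint heat_lever between 0.034 and 0.046 m) and (height (world z) of any of cake1_center, cake4_center above -5 m or value of joint heat_lever between 0.034 and 0.046 m) and (height (world z) of any of cake2_center, cake3_center above -5 m or value of joint heat_lever between 0.034 and 0.046 m) and (height (world z) of any of cake2_center, cake4_center above -5 m or value of joint heat_lever between 0.034 and 0.046 m) and (height (world z) of any of cake3_center, cake4_center above -5 m or value of joint heat_lever between 0.034 and 0.046 m) and (height (world z) of cake1_center above -5 m or value of joint heat_lever between 0.034 and 0.046 m or value of joint heat_lever between 0.074 and 0.086 m) and (height (world z) of cake2_center above -5 m or value of joint heat_lever between 0.034 and 0.046 m or value of joint heat_lever between 0.074 and 0.086 m) and (height (world z) of cake3_center above -5 m or value of joint heat_lever between 0.034 and 0.046 m or value of joint heat_lever between 0.074 and 0.086 m) and (height (world z) of cake4_center above -5 m or value of joint heat_lever between 0.034 and 0.046 m or value of joint heat_lever between 0.074 and 0.086 m) and (value of joint heat_lever between 0.114 and 0.126 m or (value of joint heat_lever between 0.074 and 0.086 m and height (world z) of cake1_center below -5 m) or (value of joint heat_lever between 0.074 and 0.086 m and height (world z) of cake2_center below -5 m) or (value of joint heat_lever between 0.074 and 0.086 m and height (world z) of cake3_center below -5 m) or (value of joint heat_lever between 0.074 and 0.086 m and height (world z) of cake4_center below -5 m) or (value of joint heat_lever between 0.034 and 0.046 m and height (world z) of each of cake1_center, cake2_center below -5 m) or (value of joint heat_lever between 0.034 and 0.046 m and height (world z) of each of cake1_center, cake3_center below -5 m) or (value of joint heat_lever between 0.034 and 0.046 m and height (world z) of each of cake1_center, cake4_center below -5 m) or (value of joint heat_lever between 0.034 and 0.046 m and height (world z) of each of cake2_center, cake3_center below -5 m) or (value of joint heat_lever between 0.034 and 0.046 m and height (world z) of each of cake2_center, cake4_center below -5 m) or (value of joint heat_lever between 0.034 and 0.046 m and height (world z) of each of cake3_center, cake4_center below -5 m))), for 0.2 s.
At the end, for the whole second after the job is handed in: Lever within 6 mm of low for two cakes, medium for three, high for four; every cake flat in the pan (within 0.15 rad), none on another; lid let go and at rest over the pan, handle within 9 mm of the pan's centre and 58 to 66 mm above its floor, level within 0.04 rad (all of step 5 and x of lid_handle in the frame of pan between -0.009 and 0.009 m and y of lid_handle in the frame of pan between -0.009 and 0.009 m and z of lid_handle in the frame of pan between 0.058 and 0.066 m and angle between the z axis of lid_handle and the z axis of pan, either way round below 0.04 rad and x of cake1_center in the frame of pan between -0.075 and 0.075 m and y of cake1_center in the frame of pan between -0.09 and 0.09 m and z of cake1_center in the frame of pan between 0.005 and 0.015 m and angle between the z axis of each of cake1_center, cake2_center, cake3_center, cake4_center and the z axis of pan, either way round below 0.15 rad and x of cake2_center in the frame of pan between -0.075 and 0.075 m and y of cake2_center in the frame of pan between -0.09 and 0.09 m and z of cake2_center in the frame of pan between 0.005 and 0.015 m and x of cake3_center in the frame of pan between -0.075 and 0.075 m and y of cake3_center in the frame of pan between -0.09 and 0.09 m and z of cake3_center in the frame of pan between 0.005 and 0.015 m and x of cake4_center in the frame of pan between -0.075 and 0.075 m and y of cake4_center in the frame of pan between -0.09 and 0.09 m and z of cake4_center in the frame of pan between 0.005 and 0.015 m and contact force between the fingers and lid below 0.3 N and linear speed of lid below 0.02 m/s and contact force between the fingers and hotplate below 0.3 N); the robot touches nothing.
It fails at once if the sauce dish, cup or paddle is moved more than 50 mm or knocked over (distance of any of dish, cup, paddle_mid from where it was at the start of the episode above 0.05 m or angle between any of dish, cup, paddle_mid's own z axis and vertical above 0.6 rad).
It fails at once if the lid is tipped over by more than 0.8 rad (angle between lid_handle's own z axis and vertical above 0.8 rad).
It fails at once if the lid is dropped: it falls out of the fingers' hold faster than 0.6 m/s (from about 2 cm or more) (linear speed of lid above 0.6 m/s and contact force between the fingers and lid below 0.3 N).
It fails at once if the lid is banged down on the hot plate or mat (more than 80 N) (contact force between lid and hotplate above 80 N or contact force between lid and mat above 80 N).
Of cake1, cake2, cake3, cake4 only 2 to 4 are there at a start; the rules pass over those that are not, and their reading is None.
At some moment in a run one of cake1, cake2, cake3, cake4 may be knocked a few centimetres aside while the robot is not near it.
It also fails if it takes over 208 s, if anything falls off the work surface, if the arm or the gripper's body presses on something with over 40 N, if the wrist force passes 120 N, or if a joint passes its speed limit or range.

### The arm

A 6-joint arm with a two-finger parallel gripper is mounted at the origin on the work surface. World frame = base frame: x ahead of the robot, y to its left, z up, the work surface at z = 0. Lengths are in m, angles in rad, forces in N, time in s.
With the tool pointing down it reaches from about 0.35 to 0.775 m from the base axis. Payload 7.3 kg.
Tool frame: the origin (TCP) lies at the very end of the fingers, on their centre line; the grasp point (between the pads) lies 19 mm behind it (pinch_z is the distance from the TCP to the grasp point, in m); z points along the fingers, y is the line along which they close (so a half turn about z gives the same grasp; the last joint's range is limited). The gripper opens to 92 mm and grips with 3 to 60 N. Pads are 19 mm wide; open, the fingers measure 130 mm over their backs; the gripper's body (75 mm by 190 mm) begins 47 mm behind the grasp point.
Start: joints at [0.955, 0.342, 1.524, -0, 1.275, -0.146], TCP at [0.238, 0.468, 0.227] pointing down, gripper open.
Joint ranges: [-2.53, 2.53], [-0.77, 2.02], [0.04, 2.7], [-1, 4.14], [0.28, 2.66], [-3.11, 3.11]. Speed limits (rad/s): [2.57, 2.57, 3.14, 3.14, 3.14, 3.14].

### API

Orientations are given as [roll, pitch, yaw] about the fixed x, y, z axes, in that order (R = Rz(yaw) Ry(pitch) Rx(roll)).
In Python, from cell import * gives the robot as it stands.
- The arm moves only by the tool arm_command, never from a script. Its arguments are lists of equal length, an entry for each row: "fingers": the gripper command: -1 is fully open, 1 is shut, values between are in proportion; "travel": the shift along the tool's x, y, z in m, a list of three; "dr": the turn, a rotation vector about the tool's x, y, z in degrees, a list of three. In form: {"fingers": [fingers, ...], "travel": [[x, y, z], ...], "dr": [[wx, wy, wz], ...]}. A call has 1 to 8 rows; each row is the pose to reach, as a shift and turn from the pose commanded when the call began, along the tool's axes at that moment; what a row does not reach only later rows make up. A row lasts 1/12 s, in which the tool goes at most 41.7 mm and 7.16 degrees, less where a joint would pass 70% of its speed; a pose out of reach is approached as far as the arm can. A call with a gripper value outside its range is refused whole. The fingers move at their own pace and stop on an object; "squeeze" is the grip in N (left out, the last holds). Time passes only in rows, so rows that repeat a pose let the fingers close. It gives the time, the measured TCP pose, the force, the opening and the grip force at its end, in the units of the state.
- observe(): the state, without advancing time (a new reading comes with each control period).
- read_camera(name): name is "side" or "top" or "wrist"; returns a dict with "color" (480x640x3 uint8, blue, green, red), "z_map" (480x640 float32, m along the optical axis (not along the pixel's ray), 0 where there is no reading), "fx", "fy", "cx", "cy" (pixels), "R" (3x3) and "t" (3): a world point X has camera coordinates R X + t. Camera axes: x right, y down, z forward; pixel columns grow to the right and rows downward; lengths in m; the calibration is good to about 2 mm. A picture is of the moment at which its call begins.
- hand_in(): hands the job in; it is judged then, once.
The state is a dict: "time": time; "qpos": joint angles; "qvel": joint speeds; "joint_efforts": joint torques, N m; "tool_pos": TCP position; "tool_rot": TCP orientation; "contact_force": force on the tool from outside, world axes, zero at the start; "torque": the same for the moment, N m; "opening": finger opening in m; "grip_force": force on a finger pad.
Only numpy, scipy, OpenCV 4.12 (cv2) and the standard library are available. Lean on these libraries where they do the work, as an engineer would, in place of code of your own. Each camera call takes 0.05 s, during which the arm holds its last target. There are 200 camera calls.

## Working session

There is one attempt and no reset: what is moved stays moved. The work goes in short steps, Python scripts to look and compute and a tool call to move; the robot and the scene stay as the last step left them, time stands still between calls to the robot, and variables do not carry over. Pictures are saved under pics/ and viewed, at most 14 in all, crops included, and the job is handed in when it is done.

Besides the shell and the picture viewer there is one more tool, called after ">>>" as name(argument=value, ...), one argument or row to a line, values as JSON. arm_command: Moves the arm, as the interface text tells. Its arguments: {"type":"object","properties":{"fingers":{"type":"array","items":{"type":"number"}},"travel":{"type":"array","items":{"type":"array","items":{"type":"number"}}},"dr":{"type":"array","items":{"type":"array","items":{"type":"number"}}},"squeeze":{"type":"number"}},"required":["fingers","travel","dr"]}

```bash
ls; mkdir -p pics; python3 - <<'E'
from cell import *
import cv2,numpy as np
for n in ["top","side"]:
    c=read_camera(n); cv2.imwrite(f"pics/{n}0.png",c["color"]); np.savez(f"{n}0.npz",**c)
    print(n,c["fx"],c["fy"],c["cx"],c["cy"],np.round(c["R"],4).tolist(),np.round(c["t"],4).tolist(), (c["z_map"]>0).mean())
print(observe())
E
```

```text
pics
top 620.2999272179618 620.2999272179618 322.52147434919306 249.83389346659627 [[-0.0029, -1.0, -0.0088], [-0.9977, 0.0034, -0.0681], [0.0681, 0.0086, -0.9976]] [0.0354, 0.4779, 1.5007] 0.9963444010416667
side 576.7075633827811 576.7075633827811 319.8305095242637 243.51892497233908 [[0.9997, -0.0258, 0.0052], [-0.0152, -0.728, -0.6855], [0.0215, 0.6851, -0.7281]] [-0.481, 0.1245, 1.4081] 0.99599609375
{'time': 0.1, 'qpos': array([ 9.54994022e-01,  3.42662571e-01,  1.52494186e+00,  2.95875636e-05,
        1.27539789e+00, -1.45979357e-01]), 'qvel': array([ 0.00129948, -0.0014082 , -0.00280904, -0.00042367,  0.00022765,
        0.00123007]), 'joint_efforts': array([ 2.32800725e-03, -4.32001448e+01, -2.44695961e+01,  7.20003457e-02,
        5.26531076e-02, -8.00424687e-05]), 'tool_pos': array([0.2374282 , 0.46782844, 0.22610241]), 'tool_rot': array([-3.14020209e+00, -2.33045547e-04,  2.67176091e+00]), 'contact_force': array([-0.12087872,  0.4234165 ,  1.11157369]), 'torque': array([ 0.0097488 ,  0.00663922, -0.0409579 ]), 'grip_force': 0.0, 'opening': 0.0916125974436623}
```

View pics/top0.png

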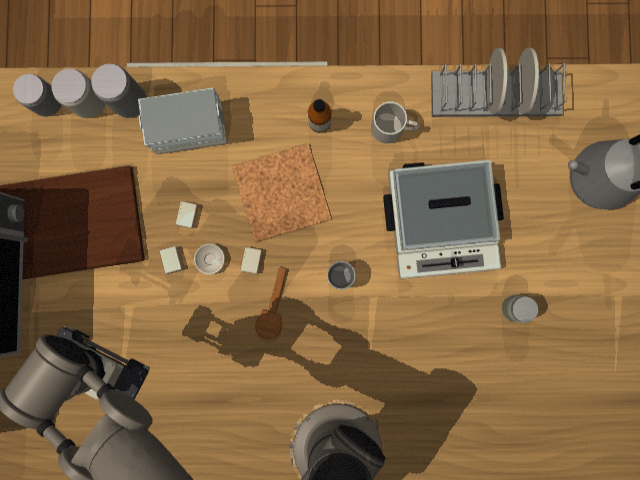

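View pics/side0.png

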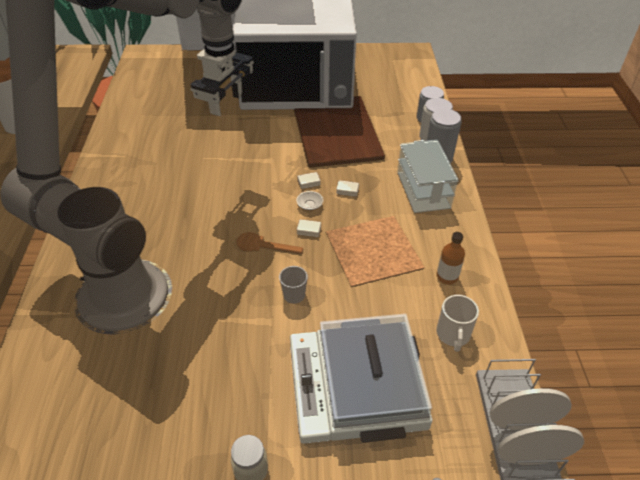

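The top view shows three cakes at (187,215), (172,259) and (252,260), with the dish at (209,260) and the mat at (281,192). The lid handle is at (449,202), the lever at (455,262), the cup at (341,274) and the paddle around (272,300). I see no fourth cake in either view.

```bash
cat > h.py <<'E'
import cv2,numpy as np
from scipy.spatial.transform import Rotation as Ro
def ray(c,uv,z):
    uv=np.atleast_2d(np.asarray(uv,float)); R,t=c["R"],c["t"]
    d=np.c_[(uv[:,0]-c["cx"])/c["fx"],(uv[:,1]-c["cy"])/c["fy"],np.ones(len(uv))]@R
    o=-R.T@t
    return o+d*((z-o[2])/d[:,2])[:,None]
def blobs(mask,roi,amin):
    x0,y0,x1,y1=roi; m=np.zeros_like(mask,np.uint8); m[y0:y1,x0:x1]=mask[y0:y1,x0:x1]
    cs,_=cv2.findContours(m,cv2.RETR_EXTERNAL,cv2.CHAIN_APPROX_NONE)
    return sorted([k for k in cs if cv2.contourArea(k)>amin],key=cv2.contourArea,reverse=True)
def rect(c,k,z):
    "world min-area rect: centre, (long, short), yaw of long side in deg"
    p=ray(c,k[:,0,:],z)[:,:2]*1000
    (cx,cy),(w,h),a=cv2.minAreaRect(p.astype(np.float32))
    if w<h: w,h,a=h,w,a+90
    return np.round([cx,cy,w,h,(a+90)%180-90],1)
def totool(s,target,yaw_x=None):
    "travel (tool axes, mm) from the present TCP to target (m), tool_rot"
    return np.round(Ro.from_euler('xyz',s["tool_rot"]).inv().apply(np.asarray(target)-s["tool_pos"])*1000,1)
E
python3 - <<'E'
from h import *
c=dict(np.load("top0.npz")); im=c["color"]; hsv=cv2.cvtColor(im,cv2.COLOR_BGR2HSV)
H,S,V=[hsv[...,i].astype(int) for i in range(3)]
w=(S<60)&(V>150)
for k in blobs(w,(150,190,270,285),40): print("white",k[:,0].mean(0).round(),rect(c,k,.02))
for k in blobs(V<60,(420,185,480,220),50): print("bar",rect(c,k,.122), k[:,0].mean(0))
for k in blobs(V<60,(410,250,490,275),8): print("slot/lever",rect(c,k,.05),k[:,0].mean(0),cv2.boundingRect(k))
mat=(S>110)&(H<16)&(V>110)
for k in blobs(mat,(225,140,335,245),2000): print("mat",rect(c,k,.005))
hp=(S<50)&(V>165)
for k in blobs(hp,(380,155,510,285),300): print("housing",rect(c,k,.05),cv2.boundingRect(k))
x,y=449,202
print("depth bar",c["z_map"][200:205,440:460].mean())
cv2.imwrite("pics/c1.png",np.hstack([cv2.resize(im[150:290,375:515],None,fx=4,fy=4)[:560,:400*1+160],]))
s=dict(np.load("side0.npz")); cv2.imwrite("pics/c2.png",cv2.resize(s["color"][310:450,280:440],None,fx=4,fy=4))
print("reach check",ray(c,[[449,202]],.122),ray(c,[[455,262]],.074),ray(s,[[374,355]],.122), ray(s,[[307,372]],.074))
E
```

```text
white [209. 259.] [455.4 305.7  72.5  60.5 -17.9]
white [170. 260.] [455.9 407.1  58.4  39.7  15.8]
white [186. 214.] [566.8 369.6  58.9  39.1 -11.9]
white [251. 260.] [454.  209.6  57.9  38.9 -11.1]
bar [ 578.8 -256.4   96.3   20.3  -84.3] [449.25806452 202.1827957 ]
slot/lever [ 445.7 -244.    76.2   19.1   89.8] [440.81578947 263.77631579] (423, 258, 33, 9)
slot/lever [ 445.4 -309.6   49.9   19.1   89.8] [464.90740741 261.42592593] (456, 258, 22, 9)
mat [622.5 135.7 201.6 200.6  16.7]
housing [ 448.3 -267.3  238.5   56.5  -84.5] (398, 245, 102, 33)
depth bar 1.4175717
reach check [[ 0.57924407 -0.25612899  0.122     ]] [[ 0.44437645 -0.27724884  0.074     ]] [[ 0.58206109 -0.26204492  0.122     ]] [[ 0.44761953 -0.26903849  0.074     ]]
```

View pics/c1.png

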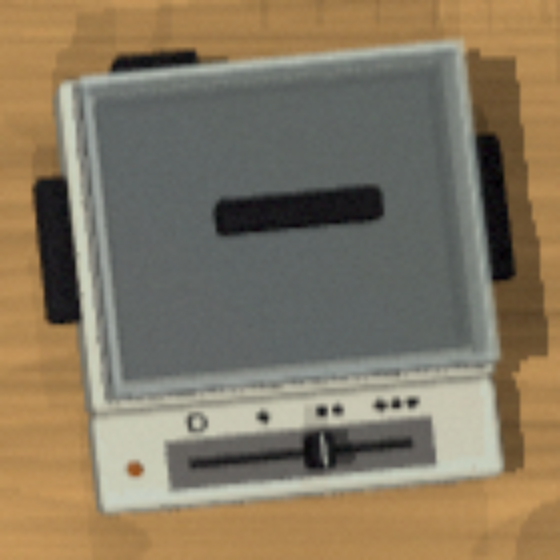

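The lever grip is at crop (322,450), on the two-dot mark, and the ring is at (197,423), so off lies to the robot's left. The bar measures 96 x 20 mm, as it should. Next I work out the move over the lever.

```bash
cat >> h.py <<'E'
def yang(s):
    v=Ro.from_euler('xyz',s["tool_rot"]).as_matrix()[:,1]; return np.degrees(np.arctan2(v[1],v[0]))
def plan(s,target,ang,half=False):
    "travel mm and turn about tool z deg to put tool y at world angle ang (mod 180 unless half)"
    d=-(ang-yang(s)); p=360 if half else 180
    return totool(s,target).tolist(), round((d+p/2)%p-p/2,1)
P=np.array([.5788,-.2564]); A=np.radians(5.6)
def pan(x,y): return P+np.array([x*np.cos(A)-y*np.sin(A),x*np.sin(A)+y*np.cos(A)])
def inpan(w): d=np.asarray(w)[:2]-P; return np.round(1000*np.array([d[0]*np.cos(A)+d[1]*np.sin(A),-d[0]*np.sin(A)+d[1]*np.cos(A)]),1)
E
python3 - <<'E'
from cell import *; from h import *
c=dict(np.load("top0.npz"));sd=dict(np.load("side0.npz"))
for n,u,z in [("ring",(424.3,255.8),.044),("2dot",(457,252.8),.044),("1dot",(440.8,254.3),.044),("3dot",(474,251),.044),("lever",(455.5,262.5),.074),("slotL",(422.5,265.7),.044),("slotR",(478,260.5),.044)]: print(n,inpan(ray(c,[u],z)[0]))
s=observe(); print(yang(s), plan(s,[.45,-.27,.2],-84.4,True), plan(s,[.45,.1,.227],-84.4,True))
E
```

```text
ring [-112.8   57.5]
2dot [-113.5  -21.2]
1dot [-113.2   17.8]
3dot [-113.4  -62.1]
lever [-137.1   -8.7]
slotL [-136.    64.4]
slotR [-137.  -69.]
63.0806426100712 ([-523.6, -561.6, 26.8], np.float64(147.5)) ([-356.1, -231.7, -0.7], np.float64(147.5))
```

>>> arm_command(
  fingers=[-1,-1,-1,-1,-1,-1,-1,-1],
  travel=[
    [0,0,0],
    [0,0,0],
    [0,0,0],
    [0,0,0],
    [0,0,0],
    [0,0,0],
    [0,0,0],
    [0,0,0],
  ],
  dr=[
    [0,0,49.2],
    [0,0,49.2],
    [0,0,49.2],
    [0,0,49.2],
    [0,0,49.2],
    [0,0,49.2],
    [0,0,49.2],
    [0,0,49.2],
  ],
)

```text
time: 0.77
tool_pos: [0.2375, 0.468, 0.2264]
tool_rot: [-3.141, 0.0, 1.809]
contact_force: [0.5, 0.1, -0.3]
opening: 0.0917
grip_force: 0.0
```

>>> arm_command(
  fingers=[-1,-1,-1,-1,-1,-1,-1,-1],
  travel=[
    [0,0,0],
    [0,0,0],
    [0,0,0],
    [0,0,0],
    [0,0,0],
    [0,0,0],
    [0,0,0],
    [0,0,0],
  ],
  dr=[
    [0,0,49.2],
    [0,0,49.2],
    [0,0,49.2],
    [0,0,49.2],
    [0,0,49.2],
    [0,0,49.2],
    [0,0,49.2],
    [0,0,49.2],
  ],
)

```text
time: 1.43
tool_pos: [0.2376, 0.468, 0.2265]
tool_rot: [3.142, 0.001, 0.954]
contact_force: [0.4, -0.5, -0.7]
opening: 0.0916
grip_force: 0.0
```

>>> arm_command(
  fingers=[-1,-1,-1,-1,-1,-1,-1,-1],
  travel=[
    [0,0,0],
    [0,0,0],
    [0,0,0],
    [0,0,0],
    [0,0,0],
    [0,0,0],
    [0,0,0],
    [0,0,0],
  ],
  dr=[
    [0,0,49.2],
    [0,0,49.2],
    [0,0,49.2],
    [0,0,49.2],
    [0,0,49.2],
    [0,0,49.2],
    [0,0,49.2],
    [0,0,49.2],
  ],
)

```text
time: 2.1
tool_pos: [0.2376, 0.468, 0.2266]
tool_rot: [3.141, 0.0, 0.097]
contact_force: [-0.1, 0.2, -0.9]
opening: 0.0921
grip_force: 0.0
```

>>> arm_command(
  fingers=[-1,-1,-1,-1,-1,-1,-1,-1],
  travel=[
    [0.088,0.1935,0],
    [0.088,0.1935,0],
    [0.088,0.1935,0],
    [0.088,0.1935,0],
    [0.088,0.1935,0],
    [0.088,0.1935,0],
    [0.088,0.1935,0],
    [0.088,0.1935,0],
  ],
  dr=[
    [0,0,0],
    [0,0,0],
    [0,0,0],
    [0,0,0],
    [0,0,0],
    [0,0,0],
    [0,0,0],
    [0,0,0],
  ],
)

```text
time: 2.77
tool_pos: [0.3438, 0.284, 0.2268]
tool_rot: [-3.141, 0.0, 0.099]
contact_force: [0.4, -0.0, -0.5]
opening: 0.0919
grip_force: 0.0
```

>>> arm_command(
  fingers=[-1,-1,-1,-1,-1,-1,-1,-1],
  travel=[
    [0.088,0.1935,0],
    [0.088,0.1935,0],
    [0.088,0.1935,0],
    [0.088,0.1935,0],
    [0.088,0.1935,0],
    [0.088,0.1935,0],
    [0.088,0.1935,0],
    [0.088,0.1935,0],
  ],
  dr=[
    [0,0,0],
    [0,0,0],
    [0,0,0],
    [0,0,0],
    [0,0,0],
    [0,0,0],
    [0,0,0],
    [0,0,0],
  ],
)

```text
time: 3.43
tool_pos: [0.4493, 0.1012, 0.2264]
tool_rot: [-3.141, 0.001, 0.098]
contact_force: [-0.7, -0.7, 0.4]
opening: 0.0917
grip_force: 0.0
```

>>> arm_command(
  fingers=[-1,-1,-1,-1,-1,-1],
  travel=[
    [-0.0215,0.188,0],
    [-0.0215,0.188,0],
    [-0.0215,0.188,0],
    [-0.0215,0.188,0],
    [-0.0215,0.188,0],
    [-0.0215,0.188,0],
  ],
  dr=[
    [0,0,0],
    [0,0,0],
    [0,0,0],
    [0,0,0],
    [0,0,0],
    [0,0,0],
  ],
)

```text
time: 3.93
tool_pos: [0.4465, -0.0908, 0.2267]
tool_rot: [3.141, -0.0, 0.096]
contact_force: [0.1, 0.5, -0.2]
opening: 0.0919
grip_force: 0.0
```

>>> arm_command(
  fingers=[-1,-1,-1,-1,-1,-1,-1,-1],
  travel=[
    [-0.0215,0.188,0],
    [-0.0215,0.188,0],
    [-0.0215,0.188,0],
    [-0.0215,0.188,0],
    [-0.0215,0.188,0],
    [-0.0215,0.188,0],
    [-0.0215,0.188,0],
    [-0.0215,0.188,0],
  ],
  dr=[
    [0,0,0],
    [0,0,0],
    [0,0,0],
    [0,0,0],
    [0,0,0],
    [0,0,0],
    [0,0,0],
    [0,0,0],
  ],
)

```text
time: 4.6
tool_pos: [0.4437, -0.276, 0.2265]
tool_rot: [-3.14, 0.0, 0.099]
contact_force: [-0.4, 0.2, 0.5]
opening: 0.0919
grip_force: 0.0
```

```bash
python3 - <<'E'
from cell import *; from h import *
c=read_camera("wrist"); np.savez("w1.npz",**c); cv2.imwrite("pics/w1.png",c["color"])
s=observe(); print(s["tool_pos"],yang(s),"fx",c["fx"],"cam",-c["R"].T@c["t"])
E
```

```text
[ 0.44363888 -0.27602184  0.22671474] -84.32231478549518 fx 411.89592186728885 cam [ 0.52706372 -0.26770912  0.38463735]
```

View pics/w1.png

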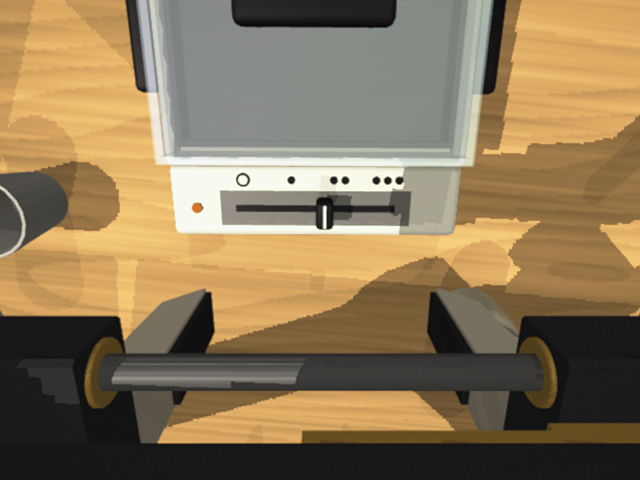

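The wrist view shows the lever at about (324,213), the ring at (243,180) and the dots at 291, 340 and 388. The hot plate looks parallel to the tool.

```bash
python3 - <<'E'
from cell import *; from h import *
c=dict(np.load("w1.npz")); s=observe()
for n,u,z in [("ring",(243,180),.044),("1",(291,180),.044),("2",(340,180),.044),("3",(388,180),.044),("lever top",(324,205),.074),("tip",(324,213),.074),("housingL",(175,233),.044),("housingR",(457,233),.044),("lidL",(157,163),.05),("lidR",(474,163),.05)]: print(n,ray(c,[u],z)[0].round(4),inpan(ray(c,[u],z)[0]))
L=blobs(cv2.cvtColor(c["color"],cv2.COLOR_BGR2GRAY)<45,(200,0,430,40),300)
print("TCP in pan",inpan(s["tool_pos"]))
E
```

```text
ring [ 0.4633 -0.2092  0.044 ] [-110.3   58.3]
1 [ 0.4672 -0.2488  0.044 ] [-110.3   18.4]
2 [ 0.4712 -0.2893  0.044 ] [-110.3  -22.3]
3 [ 0.4751 -0.329   0.044 ] [-110.3  -62.1]
lever top [ 0.4557 -0.2773  0.074 ] [-124.6   -8.8]
tip [ 0.4494 -0.278   0.074 ] [-130.9   -8.8]
housingL [ 0.4116 -0.1525  0.044 ] [-156.3  119.7]
housingR [ 0.4354 -0.3951  0.044 ] [-156.2 -124.1]
lidL [ 0.4715 -0.1407  0.05  ] [-95.5 125.6]
lidR [ 0.4964 -0.3948  0.05  ] [ -95.5 -129.7]
TCP in pan [-136.4   -6.3]
```

>>> arm_command(
  fingers=[-1,-1,-1,-1,-1,-1,-1,-1],
  travel=[
    [0.002,0.0025,0.04],
    [0.002,0.0025,0.08],
    [0.002,0.0025,0.12],
    [0.002,0.0025,0.14],
    [0.002,0.0025,0.16],
    [0.002,0.0025,0.17],
    [0.002,0.0025,0.178],
    [0.002,0.0025,0.178],
  ],
  dr=[
    [0,0,0],
    [0,0,0],
    [0,0,0],
    [0,0,0],
    [0,0,0],
    [0,0,0],
    [0,0,0],
    [0,0,0],
  ],
)

```text
time: 5.32
tool_pos: [0.4452, -0.2796, 0.048]
tool_rot: [-3.14, 0.001, 0.097]
contact_force: [-0.5, -0.1, 0.4]
opening: 0.092
grip_force: 0.0
```

>>> arm_command(
  fingers=[1,1,1,1,1,1,1,1],
  travel=[
    [0,0,0],
    [0,0,0],
    [0,0,0],
    [0,0,0],
    [0,0,0],
    [0,0,0],
    [0,0,0],
    [0,0,0],
  ],
  dr=[
    [0,0,0],
    [0,0,0],
    [0,0,0],
    [0,0,0],
    [0,0,0],
    [0,0,0],
    [0,0,0],
    [0,0,0],
  ],
  squeeze=10,
)

```text
time: 5.98
tool_pos: [0.4452, -0.281, 0.0488]
tool_rot: [3.142, -0.0, 0.096]
contact_force: [-0.4, -0.4, 0.3]
opening: 0.0434
grip_force: 0.0
```

Closing is slow, so I wait for the grip and then slide. The off mark is about 68 mm to tool -y.

>>> arm_command(
  fingers=[1,1,1,1,1,1,1,1],
  travel=[
    [0,0,0],
    [0,0,0],
    [0,0,0],
    [0,0,0],
    [0,0,0],
    [0,0,0],
    [0,0,0],
    [0,0,0],
  ],
  dr=[
    [0,0,0],
    [0,0,0],
    [0,0,0],
    [0,0,0],
    [0,0,0],
    [0,0,0],
    [0,0,0],
    [0,0,0],
  ],
)

```text
time: 6.65
tool_pos: [0.4451, -0.2807, 0.0486]
tool_rot: [-3.141, 0.0, 0.096]
contact_force: [-0.1, 1.2, 1.1]
opening: 0.0141
grip_force: 10.0
```

>>> arm_command(
  fingers=[1,1,1,1,1,1,1,1],
  travel=[
    [0,-0.01,0],
    [0,-0.02,0],
    [0,-0.03,0],
    [0,-0.04,0],
    [0,-0.05,0],
    [0,-0.057,0],
    [0,-0.062,0],
    [0,-0.062,0],
  ],
  dr=[
    [0,0,0],
    [0,0,0],
    [0,0,0],
    [0,0,0],
    [0,0,0],
    [0,0,0],
    [0,0,0],
    [0,0,0],
  ],
)

```text
time: 7.32
tool_pos: [0.4392, -0.2177, 0.0487]
tool_rot: [-3.14, 0.0, 0.097]
contact_force: [1.6, 0.8, -2.1]
opening: 0.014
grip_force: 10.0
```

>>> arm_command(
  fingers=[1,1,1,1,1,1,1,1],
  travel=[
    [0,-0.001,0],
    [0,-0.002,0],
    [0,-0.003,0],
    [0,-0.004,0],
    [0,-0.005,0],
    [0,-0.006,0],
    [0,-0.007,0],
    [0,-0.007,0],
  ],
  dr=[
    [0,0,0],
    [0,0,0],
    [0,0,0],
    [0,0,0],
    [0,0,0],
    [0,0,0],
    [0,0,0],
    [0,0,0],
  ],
)

```text
time: 7.98
tool_pos: [0.4387, -0.2122, 0.0487]
tool_rot: [-3.142, -0.0, 0.096]
contact_force: [2.5, -0.6, -5.7]
opening: 0.014
grip_force: 10.0
```

>>> arm_command(
  fingers=[1,1,1,1,1,1],
  travel=[
    [0,-0.001,0],
    [0,-0.002,0],
    [0,-0.003,0],
    [0,-0.004,0],
    [0,-0.005,0],
    [0,-0.005,0],
  ],
  dr=[
    [0,0,0],
    [0,0,0],
    [0,0,0],
    [0,0,0],
    [0,0,0],
    [0,0,0],
  ],
)

```text
time: 8.48
tool_pos: [0.4387, -0.2111, 0.0488]
tool_rot: [3.135, -0.001, 0.097]
contact_force: [-0.6, -18.6, -13.2]
opening: 0.014
grip_force: 10.0
```

```bash
python3 - <<'E'
from cell import *; from h import *
s=observe(); print(s["tool_pos"],s["contact_force"],inpan(s["tool_pos"]))
E
```

```text
[ 0.4386852  -0.2110515   0.04875457] [ -0.62797249 -18.55794651 -13.24017162] [-135.    58.8]
```

The lever is against the off stop: reaction 18 N, and the tool reads y = 58.8 in my pan frame. I relieve the push, let go and rise.

>>> arm_command(
  fingers=[1,1,-1,-1,-1,-1,-1,-1],
  travel=[
    [0,0.002,0],
    [0,0.004,0],
    [0,0.004,0],
    [0,0.004,0],
    [0,0.004,0],
    [0,0.004,0],
    [0,0.004,0],
    [0,0.004,0],
  ],
  dr=[
    [0,0,0],
    [0,0,0],
    [0,0,0],
    [0,0,0],
    [0,0,0],
    [0,0,0],
    [0,0,0],
    [0,0,0],
  ],
)

```text
time: 9.15
tool_pos: [0.4384, -0.2111, 0.0488]
tool_rot: [-3.141, 0.0, 0.096]
contact_force: [1.1, 0.9, 0.7]
opening: 0.0495
grip_force: 0.0
```

>>> arm_command(
  fingers=[-1,-1,-1,-1,-1,-1,-1,-1],
  travel=[
    [0,0,-0.02],
    [0,0,-0.06],
    [0,0,-0.1],
    [0,0,-0.14],
    [0,0,-0.17],
    [0,0,-0.17],
    [0,0,-0.17],
    [0,0,-0.17],
  ],
  dr=[
    [0,0,0],
    [0,0,0],
    [0,0,0],
    [0,0,0],
    [0,0,0],
    [0,0,0],
    [0,0,0],
    [0,0,0],
  ],
)

```text
time: 9.82
tool_pos: [0.438, -0.2109, 0.218]
tool_rot: [-3.141, 0.001, 0.096]
contact_force: [-0.3, 0.9, -0.5]
opening: 0.0918
grip_force: 0.0
```

>>> arm_command(
  fingers=[-1,-1,-1,-1,-1,-1,-1,-1],
  travel=[
    [0,0,0],
    [0,0,0],
    [0,0,0],
    [0,0,0],
    [0,0,0],
    [0,0,0],
    [0,0,0],
    [0,0,0],
  ],
  dr=[
    [0,0,-45],
    [0,0,-45],
    [0,0,-45],
    [0,0,-45],
    [0,0,-45],
    [0,0,-45],
    [0,0,-45],
    [0,0,-45],
  ],
)

```text
time: 10.48
tool_pos: [0.4377, -0.2107, 0.2168]
tool_rot: [-3.138, 0.0, 0.882]
contact_force: [0.2, 0.2, -1.2]
opening: 0.0919
grip_force: 0.0
```

>>> arm_command(
  fingers=[-1,-1,-1,-1,-1,-1,-1,-1],
  travel=[
    [0,0,0],
    [0,0,0],
    [0,0,0],
    [0,0,0],
    [0,0,0],
    [0,0,0],
    [0,0,0],
    [0,0,0],
  ],
  dr=[
    [0,0,-45],
    [0,0,-45],
    [0,0,-45],
    [0,0,-45],
    [0,0,-45],
    [0,0,-45],
    [0,0,-45],
    [0,0,-45],
  ],
)

```text
time: 11.15
tool_pos: [0.438, -0.2109, 0.2174]
tool_rot: [-3.14, -0.002, 1.666]
contact_force: [-0.0, 0.7, -0.0]
opening: 0.0917
grip_force: 0.0
```

```bash
python3 - <<'E'
from cell import *; from h import *
s=observe(); print(s["tool_pos"],yang(s))
print(plan(s,[.579,-.2575,.217],5.6),plan(s,[.579,-.2575,.095],5.6))
c=read_camera("top"); V=c["color"].max(2)
for k in blobs(V<70,(400,250,490,275),8): print("lever",inpan(ray(c,[k[:,0].mean(0)],.06)[0]),cv2.boundingRect(k))
cv2.imwrite("pics/l.png",cv2.resize(c["color"][150:290,375:515],None,fx=4,fy=4))
E
```

```text
[ 0.43797841 -0.21091604  0.21740744] 5.463629235253995
([-59.8, 135.9, 0.0], np.float64(-0.1)) ([-60.0, 136.2, 122.0], np.float64(-0.1))
lever [-125.7   33.4] (424, 250, 22, 25)
lever [-154.3    9.6] (444, 265, 10, 10)
```

View pics/l.png

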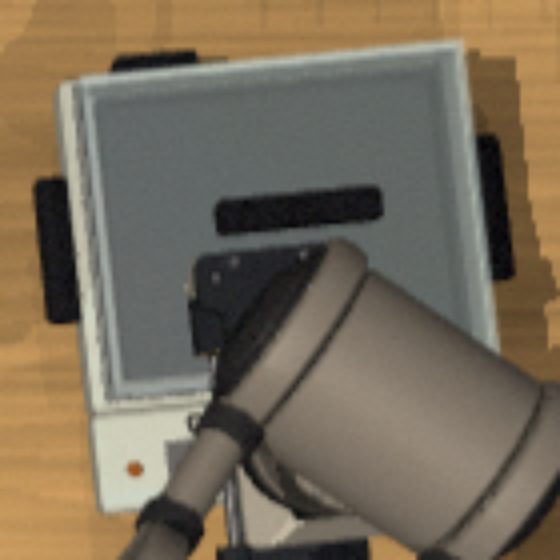

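The arm hides the lever in this view, but it was left against the stop. Now I go over the handle, descend and grip.

>>> arm_command(
  fingers=[-1,-1,-1,-1,-1,-1,-1],
  travel=[
    [-0.06,0.136,0],
    [-0.06,0.136,0],
    [-0.06,0.136,0],
    [-0.06,0.136,0],
    [-0.06,0.136,0],
    [-0.06,0.136,0],
    [-0.06,0.136,0],
  ],
  dr=[
    [0,0,0],
    [0,0,0],
    [0,0,0],
    [0,0,0],
    [0,0,0],
    [0,0,0],
    [0,0,0],
  ],
)

```text
time: 11.78
tool_pos: [0.5788, -0.2576, 0.2177]
tool_rot: [-3.14, -0.001, 1.665]
contact_force: [-0.2, 0.1, 0.4]
opening: 0.092
grip_force: 0.0
```

```bash
python3 - <<'E'
from cell import *; from h import *
s=observe(); c=read_camera("wrist"); print(s["tool_pos"],yang(s))
cv2.imwrite("pics/w2.png",c["color"]); V=c["color"].max(2)
for k in blobs(V<60,(0,0,640,300),300): print(rect(c,k,.122),cv2.boundingRect(k))
t=read_camera("top");V=t["color"].max(2)
for k in blobs(V<70,(400,250,490,275),8): print("lever",inpan(ray(t,[k[:,0].mean(0)],.06)[0]),cv2.boundingRect(k))
E
```

```text
[ 0.57879407 -0.25759886  0.21768563] 5.4060323655548865
[ 581.6 -253.6   88.4   18.7  -84.6] (310, 168, 31, 132)
[ 570.3 -138.4   66.4   12.7    5.3] (266, 27, 119, 26)
[ 468.9 -249.3  101.9   24.   -85.7] (121, 132, 51, 157)
lever [-146.9  -67. ] (476, 256, 9, 19)
```

View pics/w2.png

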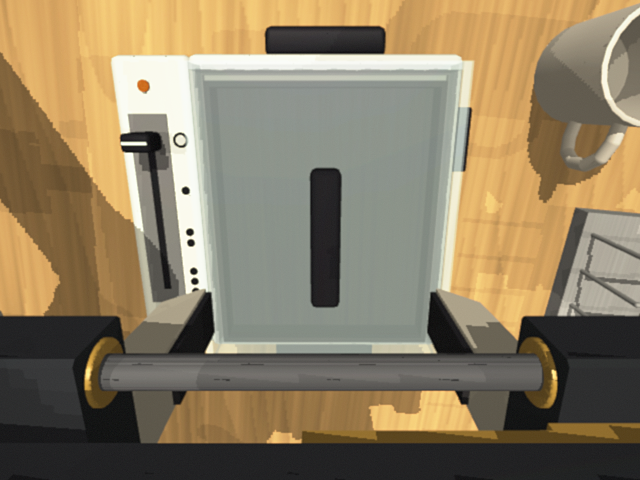

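The lever is at the ring, (140,140), and the bar spans (310-341, 168-307), roughly centred between the fingers. I descend and grip.

>>> arm_command(
  fingers=[-1,-1,-1,-1,-1,-1,-1,-1],
  travel=[
    [0,0.0015,0.03],
    [0,0.0015,0.06],
    [0,0.0015,0.08],
    [0,0.0015,0.095],
    [0,0.0015,0.107],
    [0,0.0015,0.115],
    [0,0.0015,0.121],
    [0,0.0015,0.121],
  ],
  dr=[
    [0,0,0],
    [0,0,0],
    [0,0,0],
    [0,0,0],
    [0,0,0],
    [0,0,0],
    [0,0,0],
    [0,0,0],
  ],
)

```text
time: 12.55
tool_pos: [0.5804, -0.2576, 0.0971]
tool_rot: [-3.141, -0.001, 1.666]
contact_force: [0.4, 0.1, 0.4]
opening: 0.0916
grip_force: 0.0
```

>>> arm_command(
  fingers=[1,1,1,1,1,1,1,1],
  travel=[
    [0,0,0],
    [0,0,0],
    [0,0,0],
    [0,0,0],
    [0,0,0],
    [0,0,0],
    [0,0,0],
    [0,0,0],
  ],
  dr=[
    [0,0,0],
    [0,0,0],
    [0,0,0],
    [0,0,0],
    [0,0,0],
    [0,0,0],
    [0,0,0],
    [0,0,0],
  ],
  squeeze=30,
)

```text
time: 13.22
tool_pos: [0.5811, -0.2578, 0.0977]
tool_rot: [3.142, -0.0, 1.667]
contact_force: [-0.0, -0.3, 0.2]
opening: 0.0432
grip_force: 0.0
```

>>> arm_command(
  fingers=[1,1,1,1,1,1,1,1],
  travel=[
    [0,0,0],
    [0,0,0],
    [0,0,0],
    [0,0,0],
    [0,0,0],
    [0,0,0],
    [0,0,0],
    [0,0,0],
  ],
  dr=[
    [0,0,0],
    [0,0,0],
    [0,0,0],
    [0,0,0],
    [0,0,0],
    [0,0,0],
    [0,0,0],
    [0,0,0],
  ],
)

```text
time: 13.88
tool_pos: [0.5812, -0.2579, 0.0977]
tool_rot: [3.141, -0.0, 1.666]
contact_force: [0.8, 0.7, -0.5]
opening: 0.0195
grip_force: 30.0
```

>>> arm_command(
  fingers=[1,1,1,1,1,1,1,1],
  travel=[
    [0,0,-0.005],
    [0,0,-0.015],
    [0,0,-0.03],
    [0,0,-0.05],
    [0,0,-0.07],
    [0,0,-0.09],
    [0,0,-0.105],
    [0,0,-0.11],
  ],
  dr=[
    [0,0,0],
    [0,0,0],
    [0,0,0],
    [0,0,0],
    [0,0,0],
    [0,0,0],
    [0,0,0],
    [0,0,0],
  ],
)

```text
time: 14.55
tool_pos: [0.5819, -0.2584, 0.2113]
tool_rot: [3.138, 0.003, 1.667]
contact_force: [0.5, -0.0, -3.4]
opening: 0.0197
grip_force: 30.0
```

>>> arm_command(
  fingers=[1,1,1,1,1,1,1,1],
  travel=[
    [0.01,0.002,0],
    [0.03,0.007,0],
    [0.055,0.012,0],
    [0.08,0.018,0],
    [0.105,0.024,0],
    [0.13,0.03,0],
    [0.16,0.036,0],
    [0.188,0.043,0],
  ],
  dr=[
    [0,0,0],
    [0,0,0],
    [0,0,0],
    [0,0,0],
    [0,0,0],
    [0,0,0],
    [0,0,0],
    [0,0,0],
  ],
)

```text
time: 15.22
tool_pos: [0.6048, -0.0643, 0.2062]
tool_rot: [-3.139, -0.001, 1.666]
contact_force: [0.9, -0.1, -4.1]
opening: 0.0199
grip_force: 30.0
```

>>> arm_command(
  fingers=[1,1,1,1,1,1,1,1],
  travel=[
    [0.03,0.007,0],
    [0.06,0.014,0],
    [0.09,0.02,0],
    [0.12,0.027,0],
    [0.145,0.033,0],
    [0.165,0.038,0],
    [0.18,0.041,0],
    [0.188,0.043,0],
  ],
  dr=[
    [0,0,0],
    [0,0,0],
    [0,0,0],
    [0,0,0],
    [0,0,0],
    [0,0,0],
    [0,0,0],
    [0,0,0],
  ],
)

```text
time: 15.88
tool_pos: [0.6299, 0.1271, 0.2064]
tool_rot: [-3.139, -0.001, 1.669]
contact_force: [0.2, 0.4, -3.6]
opening: 0.0196
grip_force: 30.0
```

>>> arm_command(
  fingers=[1,1,1,1,1,1,1,1],
  travel=[
    [0,0,0.02],
    [0,0,0.045],
    [0,0,0.07],
    [0,0,0.095],
    [0,0,0.115],
    [0,0,0.13],
    [0,0,0.14],
    [0,0,0.143],
  ],
  dr=[
    [0,0,0],
    [0,0,0],
    [0,0,0],
    [0,0,0],
    [0,0,0],
    [0,0,0],
    [0,0,0],
    [0,0,0],
  ],
)

```text
time: 16.55
tool_pos: [0.6295, 0.124, 0.0624]
tool_rot: [-3.138, 0.0, 1.666]
contact_force: [0.8, 0.0, -2.9]
opening: 0.0196
grip_force: 30.0
```

>>> arm_command(
  fingers=[1,1,1,1,1,1,1,1],
  travel=[
    [0,0,0.0015],
    [0,0,0.003],
    [0,0,0.0045],
    [0,0,0.006],
    [0,0,0.0075],
    [0,0,0.009],
    [0,0,0.0105],
    [0,0,0.0105],
  ],
  dr=[
    [0,0,0],
    [0,0,0],
    [0,0,0],
    [0,0,0],
    [0,0,0],
    [0,0,0],
    [0,0,0],
    [0,0,0],
  ],
)

```text
time: 17.22
tool_pos: [0.6306, 0.1247, 0.054]
tool_rot: [-3.141, -0.0, 1.667]
contact_force: [0.2, -0.2, -4.6]
opening: 0.0198
grip_force: 30.0
```

>>> arm_command(
  fingers=[1,1,1,1,1,1,1,1],
  travel=[
    [0,0,0.0005],
    [0,0,0.001],
    [0,0,0.0015],
    [0,0,0.002],
    [0,0,0.0025],
    [0,0,0.003],
    [0,0,0.003],
    [0,0,0.003],
  ],
  dr=[
    [0,0,0],
    [0,0,0],
    [0,0,0],
    [0,0,0],
    [0,0,0],
    [0,0,0],
    [0,0,0],
    [0,0,0],
  ],
)

```text
time: 17.88
tool_pos: [0.6309, 0.1246, 0.0527]
tool_rot: [3.141, 0.0, 1.667]
contact_force: [-4.4, -0.2, 7.3]
opening: 0.0197
grip_force: 30.0
```

The mat takes the weight, with 7 N up. I let go and rise.

>>> arm_command(
  fingers=[-1,-1,-1,-1,-1,-1,-1,-1],
  travel=[
    [0,0,0],
    [0,0,0],
    [0,0,0],
    [0,0,0],
    [0,0,0],
    [0,0,0],
    [0,0,0],
    [0,0,0],
  ],
  dr=[
    [0,0,0],
    [0,0,0],
    [0,0,0],
    [0,0,0],
    [0,0,0],
    [0,0,0],
    [0,0,0],
    [0,0,0],
  ],
)

```text
time: 18.55
tool_pos: [0.6308, 0.1246, 0.0512]
tool_rot: [-3.142, -0.0, 1.667]
contact_force: [-0.0, 0.1, 0.4]
opening: 0.0686
grip_force: 0.0
```

>>> arm_command(
  fingers=[-1,-1,-1,-1,-1,-1,-1,-1],
  travel=[
    [0,0,0],
    [0,0,0],
    [0,0,0],
    [0,0,-0.02],
    [0,0,-0.05],
    [0,0,-0.09],
    [0,0,-0.13],
    [0,0,-0.15],
  ],
  dr=[
    [0,0,0],
    [0,0,0],
    [0,0,0],
    [0,0,0],
    [0,0,0],
    [0,0,0],
    [0,0,0],
    [0,0,0],
  ],
)

```text
time: 19.22
tool_pos: [0.6324, 0.1248, 0.2068]
tool_rot: [3.134, 0.0, 1.667]
contact_force: [1.2, -0.5, 1.1]
opening: 0.0917
grip_force: 0.0
```

```bash
cat > look.py <<'E'
from cell import *; from h import *
def cakes(name="top",z=.02):
    c=read_camera(name); hsv=cv2.cvtColor(c["color"],cv2.COLOR_BGR2HSV)
    w=(hsv[...,1]<60)&(hsv[...,2]>150)
    for k in blobs(w,(140,180,330,290),40) if name=="top" else blobs(w,(0,0,640,330),800):
        r=rect(c,k,z); print(cv2.boundingRect(k),r)
    return c
E
python3 - <<'E'
from look import *
c=cakes(); s=observe(); print(s["tool_pos"],yang(s)); cv2.imwrite("pics/t3.png",c["color"])
print(plan(s,[.454,.2096,.2],78.9,True))
E
```

```text
(194, 244, 30, 30) [457.5 312.3  71.1  70.9  89.8]
(160, 247, 21, 27) [455.5 406.5  59.5  39.6  14.8]
(176, 201, 21, 27) [567.1 369.3  59.6  39.5 -13.3]
(256, 180, 36, 5) [645.4 154.   86.2   9.9  89.7]
(239, 211, 16, 11) [562.4 218.3  39.7  18.   51.2]
(229, 218, 8, 12) [5.432e+02 2.543e+02 2.720e+01 1.720e+01 4.000e-01]
(296, 212, 8, 13) [557.2  89.8  29.6  17.    8.1]
[0.6336079  0.12493848 0.20979514] 5.489340590723077
([101.5, -170.8, 7.7], np.float64(-73.4))
```

View pics/t3.png

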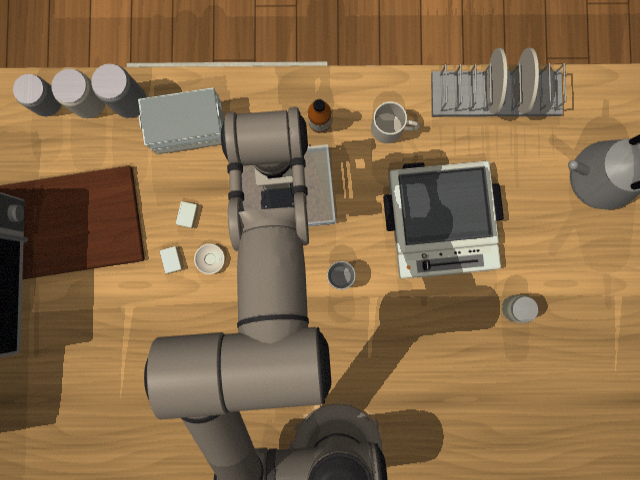

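The lid stands on the mat. The pan is open, and the area the gripper used to cover, around (100,370), holds no fourth cake, so there are three cakes and the lever goes to medium. I go over the cake near (252,260).

>>> arm_command(
  fingers=[-0.35,-0.35,-0.35,-0.35,-0.35,-0.35,-0.35,-0.35],
  travel=[
    [0.1,-0.17,0],
    [0.1,-0.17,0],
    [0.1,-0.17,0],
    [0.1,-0.17,0],
    [0.1,-0.17,0],
    [0.1,-0.17,0],
    [0.1,-0.17,0],
    [0.1,-0.17,0],
  ],
  dr=[
    [0,0,-5],
    [0,0,-10],
    [0,0,-15],
    [0,0,-20],
    [0,0,-25],
    [0,0,-30],
    [0,0,-35],
    [0,0,-37],
  ],
)

```text
time: 19.93
tool_pos: [0.4513, 0.2083, 0.2014]
tool_rot: [3.141, 0.0, 2.318]
contact_force: [-0.3, -0.0, -0.1]
opening: 0.0621
grip_force: 0.0
```

>>> arm_command(
  fingers=[-0.35,-0.35,-0.35,-0.35,-0.35,-0.35,-0.35,-0.35],
  travel=[
    [0,0,0],
    [0,0,0],
    [0,0,0],
    [0,0,0],
    [0,0,0],
    [0,0,0],
    [0,0,0],
    [0,0,0],
  ],
  dr=[
    [0,0,-36.5],
    [0,0,-36.5],
    [0,0,-36.5],
    [0,0,-36.5],
    [0,0,-36.5],
    [0,0,-36.5],
    [0,0,-36.5],
    [0,0,-36.5],
  ],
)

```text
time: 20.6
tool_pos: [0.4519, 0.2079, 0.2011]
tool_rot: [3.142, -0.0, 2.946]
contact_force: [-0.5, -1.3, 0.3]
opening: 0.0622
grip_force: 0.0
```

```bash
python3 - <<'E'
from look import *
c=cakes("wrist"); s=observe(); print(s["tool_pos"],yang(s)); cv2.imwrite("pics/w4.png",c["color"])
E
```

```text
(400, 151, 89, 88) [459.7 311.5  73.8  73.4  -5.2]
(527, 129, 65, 83) [457.8 406.8  57.7  39.1  15. ]
(301, 179, 48, 67) [454.8 210.9  57.4  39.1 -11.1]
(249, 291, 124, 39) [559.5 177.7 109.5  39.9 -82.1]
(498, 270, 50, 46) [562.5 371.2  44.7  38.8 -12.3]
[0.45194997 0.20791313 0.20114063] 78.81438903285921
```

View pics/w4.png

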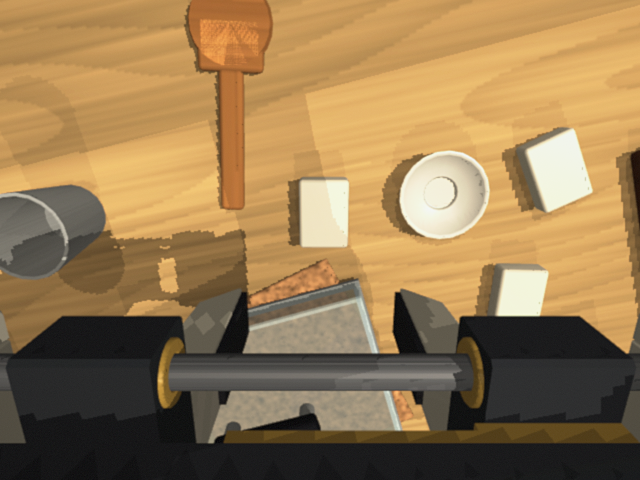

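The wrist view shows the cake at (325,213), square to the fingers, with the dish at (444,195) and the paddle handle at (232,150) clear of them. I descend and grip.

>>> arm_command(
  fingers=[-0.35,-0.35,-0.35,-0.35,-0.35,-0.35,-0.35,-0.35],
  travel=[
    [-0.002,0.003,0.04],
    [-0.002,0.003,0.08],
    [-0.002,0.003,0.12],
    [-0.002,0.003,0.15],
    [-0.002,0.003,0.175],
    [-0.002,0.003,0.188],
    [-0.002,0.003,0.196],
    [-0.002,0.003,0.196],
  ],
  dr=[
    [0,0,0],
    [0,0,0],
    [0,0,0],
    [0,0,0],
    [0,0,0],
    [0,0,0],
    [0,0,0],
    [0,0,0],
  ],
)

```text
time: 21.32
tool_pos: [0.4537, 0.2103, 0.0038]
tool_rot: [-3.14, -0.002, 2.948]
contact_force: [0.0, -0.1, 0.7]
opening: 0.062
grip_force: 0.0
```

>>> arm_command(
  fingers=[1,1,1,1,1,1,1,1],
  travel=[
    [0,0,0],
    [0,0,0],
    [0,0,0],
    [0,0,0],
    [0,0,0],
    [0,0,0],
    [0,0,0],
    [0,0,0],
  ],
  dr=[
    [0,0,0],
    [0,0,0],
    [0,0,0],
    [0,0,0],
    [0,0,0],
    [0,0,0],
    [0,0,0],
    [0,0,0],
  ],
  squeeze=15,
)

```text
time: 21.98
tool_pos: [0.4553, 0.2107, 0.0063]
tool_rot: [3.141, 0.002, 2.949]
contact_force: [-1.1, 0.0, 6.2]
opening: 0.0419
grip_force: 15.0
```

>>> arm_command(
  fingers=[1,1,1,1,1,1,1,1],
  travel=[
    [0,0,-0.01],
    [0,0,-0.03],
    [0,0,-0.06],
    [0,0,-0.1],
    [0,0,-0.14],
    [0,0,-0.18],
    [0,0,-0.2],
    [0,0,-0.2],
  ],
  dr=[
    [0,0,0],
    [0,0,0],
    [0,0,0],
    [0,0,0],
    [0,0,0],
    [0,0,0],
    [0,0,0],
    [0,0,0],
  ],
)

```text
time: 22.65
tool_pos: [0.4567, 0.2113, 0.2112]
tool_rot: [3.137, 0.009, 2.949]
contact_force: [0.9, -0.4, -0.6]
opening: 0.0417
grip_force: 15.0
```

```bash
python3 - <<'E'
from look import *
s=observe(); print(s["tool_pos"],yang(s),s["opening"])
P2=pan(0,0)+np.array([.001,-.0015]);print(P2)
for n,(x,y) in dict(A=(-.04,-.046),B=(-.04,.046),C=(.04,0)).items():
    print(n,(p:=pan(x,y)+[.001,-.0015]).round(4),plan(s,[*p,s["tool_pos"][2]],95.6,True))
E
```

```text
[0.45670315 0.21126677 0.21115791] 78.99185721549455 0.0417335109829529
[ 0.5798 -0.2579]
A [ 0.5445 -0.3076] ([-185.2, -492.5, -0.7], np.float64(-16.6))
B [ 0.5355 -0.216 ] ([-159.0, -404.4, -0.5], np.float64(-16.6))
C [ 0.6196 -0.254 ] ([-248.8, -425.6, 0.2], np.float64(-16.6))
```

>>> arm_command(
  fingers=[1,1,1,1,1,1,1,1],
  travel=[
    [-0.01,-0.027,0],
    [-0.024,-0.064,0],
    [-0.038,-0.1,0],
    [-0.051,-0.137,0],
    [-0.065,-0.173,0],
    [-0.079,-0.21,0],
    [-0.0925,-0.246,0],
    [-0.0925,-0.246,0],
  ],
  dr=[
    [0,0,0],
    [0,0,0],
    [0,0,0],
    [0,0,0],
    [0,0,0],
    [0,0,0],
    [0,0,0],
    [0,0,0],
  ],
)

```text
time: 23.32
tool_pos: [0.4987, -0.0546, 0.2045]
tool_rot: [-3.139, -0.0, 2.944]
contact_force: [0.5, -0.8, -1.6]
opening: 0.0423
grip_force: 15.0
```

>>> arm_command(
  fingers=[1,1,1,1,1,1,1,1],
  travel=[
    [-0.01,-0.027,0],
    [-0.024,-0.064,0],
    [-0.038,-0.1,0],
    [-0.051,-0.137,0],
    [-0.065,-0.173,0],
    [-0.079,-0.21,0],
    [-0.0925,-0.246,0],
    [-0.0925,-0.246,0],
  ],
  dr=[
    [0,0,-3],
    [0,0,-6],
    [0,0,-9],
    [0,0,-12],
    [0,0,-15],
    [0,0,-16.6],
    [0,0,-16.6],
    [0,0,-16.6],
  ],
)

```text
time: 23.98
tool_pos: [0.5416, -0.3137, 0.2034]
tool_rot: [-3.14, -0.001, -3.049]
contact_force: [-1.6, 1.2, -1.6]
opening: 0.0416
grip_force: 15.0
```

>>> arm_command(
  fingers=[1,1,1,1,1,1,1,1],
  travel=[
    [0,0,0.03],
    [0,0,0.06],
    [0,0,0.09],
    [0,0,0.115],
    [0,0,0.13],
    [0,0,0.14],
    [0,0,0.145],
    [0,0,0.145],
  ],
  dr=[
    [0,0,0],
    [0,0,0],
    [0,0,0],
    [0,0,0],
    [0,0,0],
    [0,0,0],
    [0,0,0],
    [0,0,0],
  ],
)

```text
time: 24.65
tool_pos: [0.5418, -0.307, 0.0596]
tool_rot: [3.14, -0.001, -3.044]
contact_force: [-0.0, -0.4, -0.8]
opening: 0.0416
grip_force: 15.0
```

>>> arm_command(
  fingers=[1,1,1,1,-0.13,-0.13,-0.13,-0.13],
  travel=[
    [0,0,0.001],
    [0,0,0.002],
    [0,0,0.0025],
    [0,0,0.0025],
    [0,0,0.0025],
    [0,0,0.0025],
    [0,0,0.0025],
    [0,0,0.0025],
  ],
  dr=[
    [0,0,0],
    [0,0,0],
    [0,0,0],
    [0,0,0],
    [0,0,0],
    [0,0,0],
    [0,0,0],
    [0,0,0],
  ],
)

```text
time: 25.32
tool_pos: [0.5421, -0.3078, 0.0578]
tool_rot: [-3.141, 0.0, -3.044]
contact_force: [-0.8, 0.3, -0.3]
opening: 0.0514
grip_force: 0.0
```

>>> arm_command(
  fingers=[-0.13,-0.13,-0.13,-0.13,-0.13,-0.35,-0.35,-0.35],
  travel=[
    [0,0,-0.01],
    [0,0,-0.03],
    [0,0,-0.06],
    [0,0,-0.1],
    [0,0,-0.13],
    [0,0,-0.15],
    [0,0,-0.15],
    [0,0,-0.15],
  ],
  dr=[
    [0,0,0],
    [0,0,0],
    [0,0,0],
    [0,0,0],
    [0,0,0],
    [0,0,0],
    [0,0,0],
    [0,0,0],
  ],
)

```text
time: 25.98
tool_pos: [0.5425, -0.3081, 0.2097]
tool_rot: [-3.139, 0.003, -3.044]
contact_force: [-0.2, 0.0, 0.2]
opening: 0.0613
grip_force: 0.0
```

```bash
python3 - <<'E'
from look import *
s=observe(); print(s["tool_pos"],yang(s))
c=cakes(); print("wrist"); w=cakes("wrist",.072)
cv2.imwrite("pics/w5.png",w["color"])
print(plan(s,[.4565,.4067,.205],104.9,True))
E
```

```text
[ 0.54254389 -0.30808183  0.20971554] 95.5845459481774
(194, 244, 30, 30) [457.5 312.3  71.1  70.9  89.8]
(160, 247, 21, 27) [455.9 406.6  58.7  39.6  14.8]
(176, 202, 20, 26) [567.  369.4  59.2  39.5 -13.3]
(238, 180, 7, 51) [589.  233.5 124.6   5.3   5.5]
wrist
(220, 58, 329, 258) [ 518.3 -267.7  222.6  187.5  -84.7]
(294, 188, 55, 76) [ 543.3 -307.    57.8   40.     5.5]
([16.1, 719.8, 3.0], np.float64(-9.3))
```

View pics/w5.png

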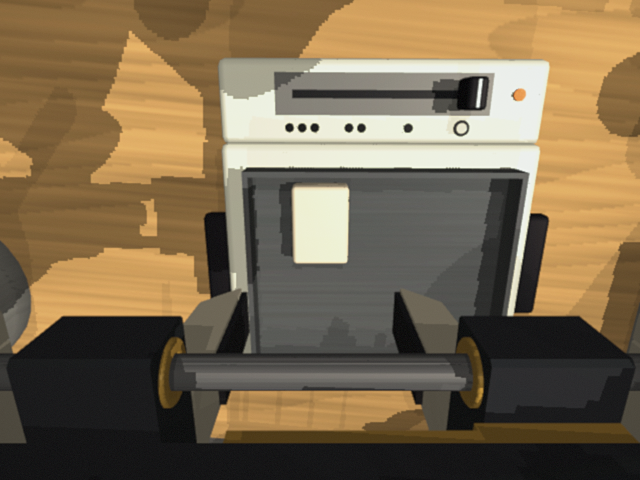

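The first cake lies flat in the pan, at (320,225), and the lever is still at the ring. Next is the cake at (.456,.407).

>>> arm_command(
  fingers=[-0.35,-0.35,-0.35,-0.35,-0.35,-0.35,-0.35,-0.35],
  travel=[
    [0.005,0.24,0],
    [0.005,0.24,0],
    [0.005,0.24,0],
    [0.005,0.24,0],
    [0.005,0.24,0],
    [0.005,0.24,0],
    [0.005,0.24,0],
    [0.005,0.24,0],
  ],
  dr=[
    [0,0,0],
    [0,0,0],
    [0,0,0],
    [0,0,0],
    [0,0,0],
    [0,0,0],
    [0,0,0],
    [0,0,0],
  ],
)

```text
time: 26.75
tool_pos: [0.5131, -0.0678, 0.2068]
tool_rot: [3.141, -0.002, -3.041]
contact_force: [-0.2, -0.7, -0.4]
opening: 0.0621
grip_force: 0.0
```

>>> arm_command(
  fingers=[-0.35,-0.35,-0.35,-0.35,-0.35,-0.35,-0.35,-0.35],
  travel=[
    [0.005,0.24,0],
    [0.005,0.24,0],
    [0.005,0.24,0],
    [0.005,0.24,0],
    [0.005,0.24,0],
    [0.005,0.24,0],
    [0.005,0.24,0],
    [0.005,0.24,0],
  ],
  dr=[
    [0,0,0],
    [0,0,0],
    [0,0,0],
    [0,0,0],
    [0,0,0],
    [0,0,0],
    [0,0,0],
    [0,0,0],
  ],
)

```text
time: 27.42
tool_pos: [0.4855, 0.1692, 0.2068]
tool_rot: [-3.141, -0.001, -3.042]
contact_force: [-0.3, -0.7, 0.1]
opening: 0.0621
grip_force: 0.0
```

>>> arm_command(
  fingers=[-0.35,-0.35,-0.35,-0.35,-0.35,-0.35,-0.35,-0.35],
  travel=[
    [0.006,0.24,0],
    [0.006,0.24,0],
    [0.006,0.24,0],
    [0.006,0.24,0],
    [0.006,0.24,0],
    [0.006,0.24,0],
    [0.006,0.24,0],
    [0.006,0.24,0],
  ],
  dr=[
    [0,0,-3],
    [0,0,-6],
    [0,0,-9.3],
    [0,0,-9.3],
    [0,0,-9.3],
    [0,0,-9.3],
    [0,0,-9.3],
    [0,0,-9.3],
  ],
)

```text
time: 28.08
tool_pos: [0.457, 0.4066, 0.2064]
tool_rot: [-3.14, -0.001, -2.882]
contact_force: [1.0, -1.0, 0.1]
opening: 0.0621
grip_force: 0.0
```

```bash
python3 - <<'E'
from look import *
w=cakes("wrist",.02); s=observe(); print(s["tool_pos"],yang(s)); 
print(plan(s,[.4565,.4067,.004],104.9,True))
E
```

```text
(0, 226, 91, 104) [590.7 181.1 102.6  82.5   5.2]
(186, 139, 70, 88) [453.6 323.4  73.4  48.6  27. ]
(298, 177, 48, 66) [457.8 407.6  57.2  40.1  14.9]
(240, 279, 45, 51) [562.9 371.6  46.2  39.9 -12.5]
[0.45725273 0.40557982 0.20672764] 104.81563693829779
([0.2, 1.6, 202.7], np.float64(-0.1))
```

>>> arm_command(
  fingers=[-0.35,-0.35,-0.35,-0.35,-0.35,-0.35,-0.35,-0.35],
  travel=[
    [0,0.0015,0.04],
    [0,0.0015,0.08],
    [0,0.0015,0.12],
    [0,0.0015,0.155],
    [0,0.0015,0.18],
    [0,0.0015,0.193],
    [0,0.0015,0.201],
    [0,0.0015,0.201],
  ],
  dr=[
    [0,0,0],
    [0,0,0],
    [0,0,0],
    [0,0,0],
    [0,0,0],
    [0,0,0],
    [0,0,0],
    [0,0,0],
  ],
)

```text
time: 28.8
tool_pos: [0.4561, 0.4061, 0.0051]
tool_rot: [-3.14, -0.003, -2.884]
contact_force: [-0.4, 0.8, 0.4]
opening: 0.0618
grip_force: 0.0
```

>>> arm_command(
  fingers=[1,1,1,1,1,1,1,1],
  travel=[
    [0,0,0],
    [0,0,0],
    [0,0,0],
    [0,0,0],
    [0,0,0],
    [0,0,0],
    [0,0,0],
    [0,0,0],
  ],
  dr=[
    [0,0,0],
    [0,0,0],
    [0,0,0],
    [0,0,0],
    [0,0,0],
    [0,0,0],
    [0,0,0],
    [0,0,0],
  ],
)

```text
time: 29.47
tool_pos: [0.4566, 0.409, 0.0082]
tool_rot: [3.141, 0.002, -2.882]
contact_force: [0.6, -2.5, 7.1]
opening: 0.0422
grip_force: 15.0
```

>>> arm_command(
  fingers=[1,1,1,1,1,1,1,1],
  travel=[
    [0,0,-0.01],
    [0,0,-0.03],
    [0,0,-0.06],
    [0,0,-0.1],
    [0,0,-0.14],
    [0,0,-0.18],
    [0,0,-0.2],
    [0,0,-0.2],
  ],
  dr=[
    [0,0,0],
    [0,0,0],
    [0,0,0],
    [0,0,0],
    [0,0,0],
    [0,0,0],
    [0,0,0],
    [0,0,0],
  ],
)

```text
time: 30.13
tool_pos: [0.4575, 0.4104, 0.2137]
tool_rot: [3.137, 0.011, -2.881]
contact_force: [0.1, -0.4, -0.8]
opening: 0.0419
grip_force: 15.0
```

```bash
python3 - <<'E'
from look import *
s=observe(); print(s["tool_pos"],yang(s),s["opening"])
print(plan(s,[.5355,-.216,s["tool_pos"][2]],95.6,True))
cakes()
E
```

```text
[0.45747372 0.41035981 0.21366962] 104.91330122587408 0.04188559291736874
([85.8, -625.3, -3.5], np.float64(9.3))
(176, 202, 20, 26) [566.9 369.4  59.   39.5 -13.3]
(194, 250, 12, 23) [451.5 334.3  54.   26.9   0.6]
(238, 180, 7, 51) [588.9 233.7 124.6   5.3   5.5]
```

>>> arm_command(
  fingers=[1,1,1,1,1,1,1],
  travel=[
    [0.004,-0.025,0],
    [0.009,-0.062,0],
    [0.014,-0.099,0],
    [0.019,-0.136,0],
    [0.024,-0.173,0],
    [0.0286,-0.207,0],
    [0.0286,-0.207,0],
  ],
  dr=[
    [0,0,0],
    [0,0,0],
    [0,0,0],
    [0,0,0],
    [0,0,0],
    [0,0,0],
    [0,0,0],
  ],
)

```text
time: 30.77
tool_pos: [0.4808, 0.196, 0.2051]
tool_rot: [-3.14, -0.004, -2.886]
contact_force: [0.7, 0.4, -1.2]
opening: 0.0418
grip_force: 15.0
```

>>> arm_command(
  fingers=[1,1,1,1,1,1,1],
  travel=[
    [0.004,-0.025,0],
    [0.009,-0.062,0],
    [0.014,-0.099,0],
    [0.019,-0.136,0],
    [0.024,-0.173,0],
    [0.0286,-0.207,0],
    [0.0286,-0.207,0],
  ],
  dr=[
    [0,0,0],
    [0,0,0],
    [0,0,0],
    [0,0,0],
    [0,0,0],
    [0,0,0],
    [0,0,0],
  ],
)

```text
time: 31.35
tool_pos: [0.5067, -0.0109, 0.2052]
tool_rot: [-3.141, -0.003, -2.886]
contact_force: [0.0, 0.3, 0.1]
opening: 0.042
grip_force: 15.0
```

>>> arm_command(
  fingers=[1,1,1,1,1,1,1,1],
  travel=[
    [0.004,-0.025,0],
    [0.009,-0.062,0],
    [0.014,-0.099,0],
    [0.019,-0.136,0],
    [0.024,-0.173,0],
    [0.0286,-0.207,0],
    [0.0286,-0.207,0],
    [0.0286,-0.207,0],
  ],
  dr=[
    [0,0,2],
    [0,0,4],
    [0,0,6],
    [0,0,8],
    [0,0,9.3],
    [0,0,9.3],
    [0,0,9.3],
    [0,0,9.3],
  ],
)

```text
time: 32.02
tool_pos: [0.5317, -0.214, 0.2048]
tool_rot: [3.139, -0.003, -3.047]
contact_force: [-0.3, 1.3, -0.8]
opening: 0.0422
grip_force: 15.0
```

```bash
python3 - <<'E'
from look import *
s=observe(); print(s["tool_pos"],yang(s),s["opening"])
print(plan(s,[.5355,-.216,.060],95.6,True))
E
```

```text
[ 0.53174178 -0.21395013  0.20480039] 95.43617130406805 0.04216519136486475
([-3.9, -2.7, 144.8], np.float64(-0.2))
```

>>> arm_command(
  fingers=[1,1,1,1,1,1,1,1],
  travel=[
    [-0.004,-0.002,0.03],
    [-0.004,-0.002,0.06],
    [-0.004,-0.002,0.09],
    [-0.004,-0.002,0.115],
    [-0.004,-0.002,0.13],
    [-0.004,-0.002,0.138],
    [-0.004,-0.002,0.142],
    [-0.004,-0.002,0.142],
  ],
  dr=[
    [0,0,0],
    [0,0,0],
    [0,0,0],
    [0,0,0],
    [0,0,0],
    [0,0,0],
    [0,0,0],
    [0,0,0],
  ],
)

```text
time: 32.68
tool_pos: [0.5364, -0.2138, 0.0642]
tool_rot: [3.141, -0.001, -3.043]
contact_force: [-0.0, -0.1, -0.6]
opening: 0.0421
grip_force: 15.0
```

>>> arm_command(
  fingers=[1,1,1,1,-0.13,-0.13,-0.13,-0.13],
  travel=[
    [0,0,0.001],
    [0,0,0.002],
    [0,0,0.003],
    [0,0,0.003],
    [0,0,0.003],
    [0,0,0.003],
    [0,0,0.003],
    [0,0,0.003],
  ],
  dr=[
    [0,0,0],
    [0,0,0],
    [0,0,0],
    [0,0,0],
    [0,0,0],
    [0,0,0],
    [0,0,0],
    [0,0,0],
  ],
)

```text
time: 33.35
tool_pos: [0.5366, -0.2152, 0.0619]
tool_rot: [-3.141, 0.0, -3.044]
contact_force: [-0.1, 0.2, 0.8]
opening: 0.0518
grip_force: 0.0
```

>>> arm_command(
  fingers=[-0.13,-0.13,-0.13,-0.13,-0.13,-0.35,-0.35,-0.35],
  travel=[
    [0,0,-0.01],
    [0,0,-0.03],
    [0,0,-0.06],
    [0,0,-0.1],
    [0,0,-0.13],
    [0,0,-0.15],
    [0,0,-0.15],
    [0,0,-0.15],
  ],
  dr=[
    [0,0,0],
    [0,0,0],
    [0,0,0],
    [0,0,0],
    [0,0,0],
    [0,0,0],
    [0,0,0],
    [0,0,0],
  ],
)

```text
time: 34.02
tool_pos: [0.537, -0.2154, 0.2136]
tool_rot: [-3.14, 0.003, -3.044]
contact_force: [0.1, -0.5, -0.8]
opening: 0.0614
grip_force: 0.0
```

```bash
python3 - <<'E'
from look import *
s=observe(); print(s["tool_pos"],yang(s))
c=cakes(); print("wrist"); w=cakes("wrist",.072)
print(plan(s,[.567,.3697,.205],77,True))
E
```

```text
[ 0.53696429 -0.2153566   0.21357258] 95.5841236658179
(194, 244, 30, 30) [457.6 312.4  71.1  70.9   0.5]
(176, 202, 20, 26) [567.  369.4  59.4  39.4 -11.9]
(238, 180, 7, 51) [589.  233.5 124.6   5.3   5.5]
wrist
(94, 54, 328, 276) [ 526.5 -259.5  223.5  205.4  -84.9]
(294, 185, 55, 77) [ 536.9 -214.3   59.1   40.     5.5]
(565, 251, 75, 70) [565.9  14.5  59.1  57.6   5.5]
([-86.8, 579.4, 7.7], np.float64(18.6))
```

>>> arm_command(
  fingers=[-0.35,-0.35,-0.35,-0.35,-0.35,-0.35,-0.35,-0.35],
  travel=[
    [-0.043,0.29,0],
    [-0.043,0.29,0],
    [-0.043,0.29,0],
    [-0.043,0.29,0],
    [-0.043,0.29,0],
    [-0.043,0.29,0],
    [-0.043,0.29,0],
    [-0.043,0.29,0],
  ],
  dr=[
    [0,0,0],
    [0,0,0],
    [0,0,0],
    [0,0,0],
    [0,0,0],
    [0,0,0],
    [0,0,0],
    [0,0,0],
  ],
)

```text
time: 34.78
tool_pos: [0.5498, 0.0844, 0.2102]
tool_rot: [3.138, -0.003, -3.038]
contact_force: [-1.0, -1.4, -0.5]
opening: 0.0619
grip_force: 0.0
```

>>> arm_command(
  fingers=[-0.35,-0.35,-0.35,-0.35,-0.35,-0.35,-0.35,-0.35],
  travel=[
    [-0.043,0.29,0],
    [-0.043,0.29,0],
    [-0.043,0.29,0],
    [-0.043,0.29,0],
    [-0.043,0.29,0],
    [-0.043,0.29,0],
    [-0.043,0.29,0],
    [-0.043,0.29,0],
  ],
  dr=[
    [0,0,3],
    [0,0,6],
    [0,0,9],
    [0,0,12],
    [0,0,15],
    [0,0,18],
    [0,0,18.5],
    [0,0,18.5],
  ],
)

```text
time: 35.45
tool_pos: [0.5638, 0.3769, 0.2088]
tool_rot: [3.141, -0.004, 2.921]
contact_force: [-0.6, -0.2, -0.9]
opening: 0.0619
grip_force: 0.0
```

```bash
python3 - <<'E'
from look import *
w=cakes("wrist",.02); s=observe(); print(s["tool_pos"],yang(s)); 
print(plan(s,[.5665,.3697,.004],77,True))
E
```

```text
(0, 207, 182, 123) [571.9 146.3 174.  107.1  83.7]
(166, 52, 94, 99) [459.8 312.1  74.2  73.6 -62.5]
(291, 182, 47, 67) [568.6 370.4  59.   40.  -12.6]
[0.56424985 0.37389088 0.20882242] 77.35684140096008
([-3.8, -3.3, 204.8], np.float64(0.4))
```

>>> arm_command(
  fingers=[-0.35,-0.35,-0.35,-0.35,-0.35,-0.35,-0.35,-0.35],
  travel=[
    [-0.003,-0.001,0.04],
    [-0.003,-0.001,0.08],
    [-0.003,-0.001,0.12],
    [-0.003,-0.001,0.14],
    [-0.003,-0.001,0.15],
    [-0.003,-0.001,0.15],
    [-0.003,-0.001,0.15],
    [-0.003,-0.001,0.15],
  ],
  dr=[
    [0,0,0],
    [0,0,0],
    [0,0,0],
    [0,0,0],
    [0,0,0],
    [0,0,0],
    [0,0,0],
    [0,0,0],
  ],
)

```text
time: 36.17
tool_pos: [0.5698, 0.369, 0.0639]
tool_rot: [3.139, 0.003, 2.916]
contact_force: [-0.4, 1.2, 0.4]
opening: 0.0619
grip_force: 0.0
```

```bash
python3 - <<'E'
from look import *
s=observe(); print(s["tool_pos"],plan(s,[.5675,.3699,.005],77,True))
E
```

```text
[0.5697621  0.36897884 0.06392878] ([2.6, 0.3, 58.9], np.float64(0.1))
```

>>> arm_command(
  fingers=[-0.35,-0.35,-0.35,-0.35,-0.35,-0.35,-0.35,-0.35],
  travel=[
    [0.001,0,0.02],
    [0.001,0,0.035],
    [0.001,0,0.047],
    [0.001,0,0.053],
    [0.001,0,0.057],
    [0.001,0,0.057],
    [0.001,0,0.057],
    [0.001,0,0.057],
  ],
  dr=[
    [0,0,0],
    [0,0,0],
    [0,0,0],
    [0,0,0],
    [0,0,0],
    [0,0,0],
    [0,0,0],
    [0,0,0],
  ],
)

```text
time: 36.83
tool_pos: [0.568, 0.3694, 0.0058]
tool_rot: [3.14, 0.001, 2.916]
contact_force: [0.2, -0.5, 0.1]
opening: 0.062
grip_force: 0.0
```

>>> arm_command(
  fingers=[1,1,1,1,1,1,1,1],
  travel=[
    [0,0,0],
    [0,0,0],
    [0,0,0],
    [0,0,0],
    [0,0,0],
    [0,0,0],
    [0,0,0],
    [0,0,0],
  ],
  dr=[
    [0,0,0],
    [0,0,0],
    [0,0,0],
    [0,0,0],
    [0,0,0],
    [0,0,0],
    [0,0,0],
    [0,0,0],
  ],
)

```text
time: 37.5
tool_pos: [0.5676, 0.3692, 0.0051]
tool_rot: [3.141, 0.0, 2.916]
contact_force: [-0.8, 0.6, 3.4]
opening: 0.0417
grip_force: 15.0
```

>>> arm_command(
  fingers=[1,1,1,1,1,1,1,1],
  travel=[
    [0,0,-0.01],
    [0,0,-0.03],
    [0,0,-0.06],
    [0,0,-0.1],
    [0,0,-0.14],
    [0,0,-0.18],
    [0,0,-0.2],
    [0,0,-0.2],
  ],
  dr=[
    [0,0,0],
    [0,0,0],
    [0,0,0],
    [0,0,0],
    [0,0,0],
    [0,0,0],
    [0,0,0],
    [0,0,0],
  ],
)

```text
time: 38.17
tool_pos: [0.5695, 0.3701, 0.2122]
tool_rot: [3.134, 0.009, 2.916]
contact_force: [0.2, 0.2, 0.6]
opening: 0.0416
grip_force: 15.0
```

```bash
python3 - <<'E'
from look import *
s=observe(); print(s["tool_pos"],yang(s),s["opening"])
print(plan(s,[.6196,-.254,s["tool_pos"][2]],95.6,True))
E
```

```text
[0.5694565  0.37009748 0.2121773 ] 77.08706745751196 0.04157040942276611
([-188.4, -597.1, -2.7], np.float64(-18.5))
```

>>> arm_command(
  fingers=[1,1,1,1,1,1,1],
  travel=[
    [-0.008,-0.024,0],
    [-0.018,-0.058,0],
    [-0.029,-0.093,0],
    [-0.04,-0.128,0],
    [-0.051,-0.163,0],
    [-0.0628,-0.199,0],
    [-0.0628,-0.199,0],
  ],
  dr=[
    [0,0,0],
    [0,0,0],
    [0,0,0],
    [0,0,0],
    [0,0,0],
    [0,0,0],
    [0,0,0],
  ],
)

```text
time: 38.75
tool_pos: [0.5843, 0.1545, 0.204]
tool_rot: [-3.138, -0.001, 2.911]
contact_force: [0.5, 0.4, -0.1]
opening: 0.0419
grip_force: 15.0
```

>>> arm_command(
  fingers=[1,1,1,1,1,1,1],
  travel=[
    [-0.008,-0.024,0],
    [-0.018,-0.058,0],
    [-0.029,-0.093,0],
    [-0.04,-0.128,0],
    [-0.051,-0.163,0],
    [-0.0628,-0.199,0],
    [-0.0628,-0.199,0],
  ],
  dr=[
    [0,0,0],
    [0,0,0],
    [0,0,0],
    [0,0,0],
    [0,0,0],
    [0,0,0],
    [0,0,0],
  ],
)

```text
time: 39.33
tool_pos: [0.6007, -0.0534, 0.2038]
tool_rot: [-3.139, -0.001, 2.91]
contact_force: [-0.7, 0.5, -1.5]
opening: 0.0416
grip_force: 15.0
```

>>> arm_command(
  fingers=[1,1,1,1,1,1,1,1],
  travel=[
    [-0.008,-0.024,0],
    [-0.018,-0.058,0],
    [-0.029,-0.093,0],
    [-0.04,-0.128,0],
    [-0.051,-0.163,0],
    [-0.0628,-0.199,0],
    [-0.0628,-0.199,0],
    [-0.0628,-0.199,0],
  ],
  dr=[
    [0,0,-3],
    [0,0,-6],
    [0,0,-9],
    [0,0,-12],
    [0,0,-15],
    [0,0,-18],
    [0,0,-18.5],
    [0,0,-18.5],
  ],
)

```text
time: 40.0
tool_pos: [0.6168, -0.2566, 0.2032]
tool_rot: [3.14, -0.002, -3.048]
contact_force: [-1.0, 0.5, -1.4]
opening: 0.0418
grip_force: 15.0
```

>>> arm_command(
  fingers=[1,1,1,1,1,1,1,1],
  travel=[
    [0,0,0.02],
    [0,0,0.04],
    [0,0,0.06],
    [0,0,0.08],
    [0,0,0.09],
    [0,0,0.09],
    [0,0,0.09],
    [0,0,0.09],
  ],
  dr=[
    [0,0,0],
    [0,0,0],
    [0,0,0],
    [0,0,0],
    [0,0,0],
    [0,0,0],
    [0,0,0],
    [0,0,0],
  ],
)

```text
time: 40.67
tool_pos: [0.6184, -0.2547, 0.1161]
tool_rot: [-3.141, 0.002, -3.044]
contact_force: [0.6, -0.7, -1.1]
opening: 0.0415
grip_force: 15.0
```

```bash
python3 - <<'E'
from look import *
s=observe(); print(s["tool_pos"],yang(s),s["opening"])
print(plan(s,[.6196,-.254,.0575],95.6,True))
E
```

```text
[ 0.61835037 -0.25468412  0.1161316 ] 95.60581175355074 0.0415241715269049
([-1.2, 0.6, 58.6], np.float64(0.0))
```

>>> arm_command(
  fingers=[1,1,1,1,1,1,1,1],
  travel=[
    [0,0,0.02],
    [0,0,0.038],
    [0,0,0.048],
    [0,0,0.054],
    [0,0,0.056],
    [0,0,0.057],
    [0,0,0.058],
    [0,0,0.058],
  ],
  dr=[
    [0,0,0],
    [0,0,0],
    [0,0,0],
    [0,0,0],
    [0,0,0],
    [0,0,0],
    [0,0,0],
    [0,0,0],
  ],
)

```text
time: 41.33
tool_pos: [0.618, -0.2552, 0.0575]
tool_rot: [-3.141, 0.001, -3.044]
contact_force: [-0.6, 0.2, -0.6]
opening: 0.0417
grip_force: 15.0
```

>>> arm_command(
  fingers=[-0.13,-0.13,-0.13,-0.13,-0.13,-0.13],
  travel=[
    [0,0,0],
    [0,0,0],
    [0,0,0],
    [0,0,0],
    [0,0,0],
    [0,0,0],
  ],
  dr=[
    [0,0,0],
    [0,0,0],
    [0,0,0],
    [0,0,0],
    [0,0,0],
    [0,0,0],
  ],
)

```text
time: 41.83
tool_pos: [0.6176, -0.2549, 0.0568]
tool_rot: [-3.142, 0.0, -3.044]
contact_force: [0.5, 0.2, 0.4]
opening: 0.0518
grip_force: 0.0
```

>>> arm_command(
  fingers=[-0.13,-0.13,-0.13,-0.13,-0.13,-1,-1,-1],
  travel=[
    [0,0,-0.01],
    [0,0,-0.03],
    [0,0,-0.06],
    [0,0,-0.1],
    [0,0,-0.13],
    [0,0,-0.15],
    [0,0,-0.15],
    [0,0,-0.15],
  ],
  dr=[
    [0,0,0],
    [0,0,0],
    [0,0,0],
    [0,0,0],
    [0,0,0],
    [0,0,0],
    [0,0,0],
    [0,0,0],
  ],
)

```text
time: 42.5
tool_pos: [0.6181, -0.2552, 0.2089]
tool_rot: [-3.14, 0.003, -3.044]
contact_force: [-0.7, -0.2, -1.8]
opening: 0.0674
grip_force: 0.0
```

>>> arm_command(
  fingers=[-1,-1,-1,-1,-1,-1,-1,-1],
  travel=[
    [0.01,0.19,0],
    [0.01,0.19,0],
    [0.01,0.19,0],
    [0.01,0.19,0],
    [0.01,0.19,0],
    [0.01,0.19,0],
    [0.01,0.19,0],
    [0.01,0.19,0],
  ],
  dr=[
    [0,0,6],
    [0,0,12],
    [0,0,18],
    [0,0,24],
    [0,0,30],
    [0,0,36],
    [0,0,42],
    [0,0,45],
  ],
)

```text
time: 43.17
tool_pos: [0.5882, -0.0657, 0.2053]
tool_rot: [-3.14, -0.003, 2.45]
contact_force: [0.1, -0.6, 0.7]
opening: 0.0916
grip_force: 0.0
```

>>> arm_command(
  fingers=[-1,-1,-1,-1,-1,-1,-1,-1],
  travel=[
    [0,0,0],
    [0,0,0],
    [0,0,0],
    [0,0,0],
    [0,0,0],
    [0,0,0],
    [0,0,0],
    [0,0,0],
  ],
  dr=[
    [0,0,7],
    [0,0,14],
    [0,0,21],
    [0,0,28],
    [0,0,35],
    [0,0,41],
    [0,0,45],
    [0,0,45],
  ],
)

```text
time: 43.83
tool_pos: [0.5883, -0.0666, 0.2052]
tool_rot: [-3.139, -0.001, 1.666]
contact_force: [-0.2, 0.9, -0.6]
opening: 0.0923
grip_force: 0.0
```

```bash
python3 - <<'E'
from look import *
s=observe(); print(s["tool_pos"],yang(s),s["opening"])
print(plan(s,[.6308,.1246,.207],5.5,True))
t=read_camera("top"); cv2.imwrite("pics/t6.png",cv2.resize(t["color"][140:300,140:520],None,fx=2,fy=2))
hsv=cv2.cvtColor(t["color"],cv2.COLOR_BGR2HSV); w=(hsv[...,1]<60)&(hsv[...,2]>150)
for k in blobs(w,(385,160,510,245),60): print(rect(t,k,.072),inpan(rect(t,k,.072)[:2]/1000))
V=t["color"].max(2)
for k in blobs(V<60,(270,170,310,210),60): print("bar",rect(t,k,.077))
E
```

```text
[ 0.58833652 -0.06659334  0.20520443] 5.4425932922953075 0.0922793461701408
([186.3, 60.4, -1.8], np.float64(-0.1))
[ 561.4 -320.7   57.4   39.1    5. ] [-23.6 -62.3]
[ 534.4 -213.8   56.1   40.7    6.9] [-40.   46.7]
[ 618.  -254.6   53.5   36.1    5.4] [39.2 -2. ]
[ 677.5 -139.8   51.2   17.9   78.3] [109.6 106.4]
[ 671.8 -266.8   45.7   11.6  -83.1] [ 91.5 -19.4]
bar [627.7 117.5  81.2  19.7 -84.5]
```

View pics/t6.png

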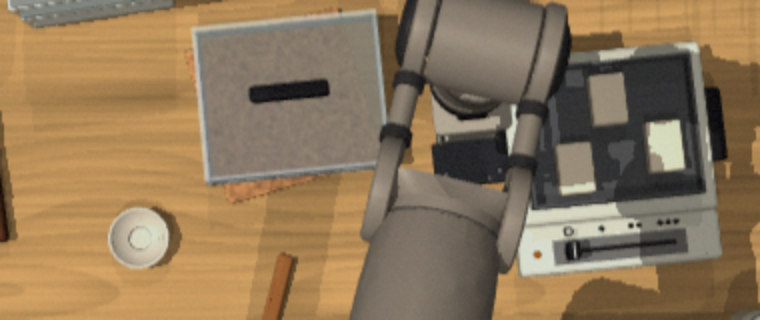

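Cake A was nudged to pan (-24,-62). It still lies flat inside the pan and clear of the other two, so it can stay. The lever is at the ring, at crop (572,250), and the dish is in place. Now I fetch the lid.

>>> arm_command(
  fingers=[-1,-1,-1,-1,-1,-1,-1,-1],
  travel=[
    [0.186,0.06,0],
    [0.186,0.06,0],
    [0.186,0.06,0],
    [0.186,0.06,0],
    [0.186,0.06,0],
    [0.186,0.06,0],
    [0.186,0.06,0],
    [0.186,0.06,0],
  ],
  dr=[
    [0,0,0],
    [0,0,0],
    [0,0,0],
    [0,0,0],
    [0,0,0],
    [0,0,0],
    [0,0,0],
    [0,0,0],
  ],
)

```text
time: 44.55
tool_pos: [0.6303, 0.1236, 0.206]
tool_rot: [-3.14, 0.0, 1.67]
contact_force: [-0.2, 0.0, 0.3]
opening: 0.0918
grip_force: 0.0
```

>>> arm_command(
  fingers=[-1,-1,-1,-1,-1,-1,-1,-1],
  travel=[
    [0,0,0.03],
    [0,0,0.06],
    [0,0,0.09],
    [0,0,0.11],
    [0,0,0.115],
    [0,0,0.115],
    [0,0,0.115],
    [0,0,0.115],
  ],
  dr=[
    [0,0,0],
    [0,0,0],
    [0,0,0],
    [0,0,0],
    [0,0,0],
    [0,0,0],
    [0,0,0],
    [0,0,0],
  ],
)

```text
time: 45.22
tool_pos: [0.632, 0.1236, 0.0938]
tool_rot: [3.138, 0.0, 1.668]
contact_force: [0.0, -0.2, 0.9]
opening: 0.0922
grip_force: 0.0
```

```bash
python3 - <<'E'
from look import *
s=observe(); print(s["tool_pos"],yang(s),s["opening"])
print(plan(s,[.6308,.1246,.0527],5.5,True))
E
```

```text
[0.63199248 0.1236143  0.09378301] 5.549234164607473 0.09224084454829268
([1.1, -1.2, 41.1], np.float64(0.0))
```

>>> arm_command(
  fingers=[-1,-1,-1,-1,-1,-1,-1,-1],
  travel=[
    [0.001,-0.001,0.015],
    [0.001,-0.001,0.028],
    [0.001,-0.001,0.034],
    [0.001,-0.001,0.038],
    [0.001,-0.001,0.04],
    [0.001,-0.001,0.04],
    [0.001,-0.001,0.04],
    [0.001,-0.001,0.04],
  ],
  dr=[
    [0,0,0],
    [0,0,0],
    [0,0,0],
    [0,0,0],
    [0,0,0],
    [0,0,0],
    [0,0,0],
    [0,0,0],
  ],
)

```text
time: 45.88
tool_pos: [0.6302, 0.1251, 0.0525]
tool_rot: [3.14, -0.0, 1.668]
contact_force: [-0.1, 0.2, 1.3]
opening: 0.0918
grip_force: 0.0
```

>>> arm_command(
  fingers=[1,1,1,1,1,1,1,1],
  travel=[
    [0,0,0],
    [0,0,0],
    [0,0,0],
    [0,0,0],
    [0,0,0],
    [0,0,0],
    [0,0,0],
    [0,0,0],
  ],
  dr=[
    [0,0,0],
    [0,0,0],
    [0,0,0],
    [0,0,0],
    [0,0,0],
    [0,0,0],
    [0,0,0],
    [0,0,0],
  ],
  squeeze=30,
)

```text
time: 46.55
tool_pos: [0.6297, 0.1251, 0.0517]
tool_rot: [-3.142, -0.0, 1.668]
contact_force: [-0.1, 0.1, -0.5]
opening: 0.0428
grip_force: 0.0
```

>>> arm_command(
  fingers=[1,1,1,1,1,1,1,1],
  travel=[
    [0,0,0],
    [0,0,0],
    [0,0,0],
    [0,0,0],
    [0,0,0],
    [0,0,0],
    [0,0,0],
    [0,0,0],
  ],
  dr=[
    [0,0,0],
    [0,0,0],
    [0,0,0],
    [0,0,0],
    [0,0,0],
    [0,0,0],
    [0,0,0],
    [0,0,0],
  ],
)

```text
time: 47.22
tool_pos: [0.6298, 0.1251, 0.0518]
tool_rot: [3.141, -0.0, 1.668]
contact_force: [1.2, -0.3, -0.6]
opening: 0.0197
grip_force: 30.0
```

>>> arm_command(
  fingers=[1,1,1,1,1,1,1,1],
  travel=[
    [0,0,-0.005],
    [0,0,-0.02],
    [0,0,-0.04],
    [0,0,-0.065],
    [0,0,-0.095],
    [0,0,-0.125],
    [0,0,-0.15],
    [0,0,-0.155],
  ],
  dr=[
    [0,0,0],
    [0,0,0],
    [0,0,0],
    [0,0,0],
    [0,0,0],
    [0,0,0],
    [0,0,0],
    [0,0,0],
  ],
)

```text
time: 47.88
tool_pos: [0.6312, 0.1252, 0.2118]
tool_rot: [3.134, 0.0, 1.668]
contact_force: [-0.0, 0.7, -2.2]
opening: 0.0191
grip_force: 30.0
```

```bash
python3 - <<'E'
from look import *
s=observe(); print(s["tool_pos"],yang(s),s["opening"])
print(plan(s,[.581,-.258,s["tool_pos"][2]],5.5,True))
E
```

```text
[0.63119449 0.1252339  0.21183201] 5.593913343016855 0.019098490476353935
([-376.5, -87.3, -0.6], np.float64(0.1))
```

>>> arm_command(
  fingers=[1,1,1,1,1,1,1,1],
  travel=[
    [-0.01,-0.002,0],
    [-0.03,-0.007,0],
    [-0.055,-0.012,0],
    [-0.08,-0.018,0],
    [-0.105,-0.024,0],
    [-0.13,-0.03,0],
    [-0.16,-0.036,0],
    [-0.188,-0.043,0],
  ],
  dr=[
    [0,0,0],
    [0,0,0],
    [0,0,0],
    [0,0,0],
    [0,0,0],
    [0,0,0],
    [0,0,0],
    [0,0,0],
  ],
)

```text
time: 48.55
tool_pos: [0.6033, -0.068, 0.2036]
tool_rot: [-3.137, -0.001, 1.668]
contact_force: [0.7, -0.4, -3.0]
opening: 0.0197
grip_force: 30.0
```

>>> arm_command(
  fingers=[1,1,1,1,1,1,1,1],
  travel=[
    [-0.03,-0.007,0],
    [-0.06,-0.014,0],
    [-0.09,-0.02,0],
    [-0.12,-0.027,0],
    [-0.145,-0.033,0],
    [-0.165,-0.038,0],
    [-0.18,-0.041,0],
    [-0.188,-0.043,0],
  ],
  dr=[
    [0,0,0],
    [0,0,0],
    [0,0,0],
    [0,0,0],
    [0,0,0],
    [0,0,0],
    [0,0,0],
    [0,0,0],
  ],
)

```text
time: 49.22
tool_pos: [0.5791, -0.2595, 0.2042]
tool_rot: [-3.138, -0.002, 1.666]
contact_force: [0.7, -0.2, -3.4]
opening: 0.0197
grip_force: 30.0
```

>>> arm_command(
  fingers=[1,1,1,1,1,1,1,1],
  travel=[
    [0,0,0.02],
    [0,0,0.04],
    [0,0,0.055],
    [0,0,0.065],
    [0,0,0.07],
    [0,0,0.07],
    [0,0,0.07],
    [0,0,0.07],
  ],
  dr=[
    [0,0,0],
    [0,0,0],
    [0,0,0],
    [0,0,0],
    [0,0,0],
    [0,0,0],
    [0,0,0],
    [0,0,0],
  ],
)

```text
time: 49.88
tool_pos: [0.5813, -0.2577, 0.1378]
tool_rot: [3.14, 0.001, 1.669]
contact_force: [0.0, 0.4, -2.9]
opening: 0.0197
grip_force: 30.0
```

```bash
python3 - <<'E'
from look import *
s=observe(); print(s["tool_pos"],s["tool_rot"],yang(s),s["opening"])
print(plan(s,[.581,-.2575,.097],5.5,True))
w=read_camera("wrist"); cv2.imwrite("pics/w7.png",w["color"])
E
```

```text
[ 0.58127919 -0.25765001  0.13780443] [3.13993961e+00 1.06240231e-03 1.66851934e+00] 5.599216554619919 0.019743718491223538
([0.2, -0.3, 40.8], np.float64(0.1))
```

View pics/w7.png

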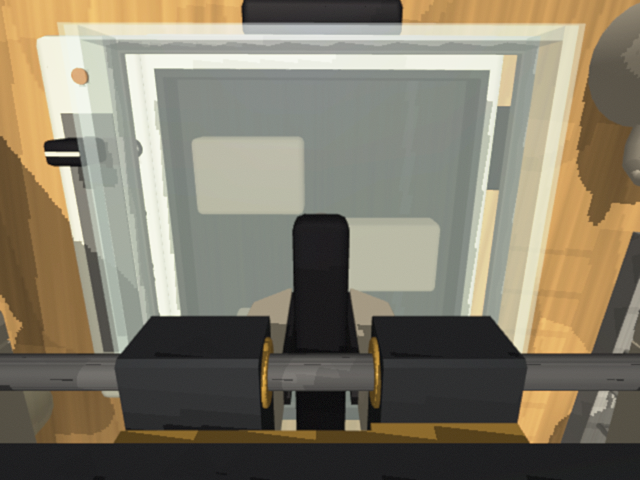

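The wrist view shows the lid square over the pan, with cakes visible through the glass and the lever at the ring, (62,152). I lower it slowly.

>>> arm_command(
  fingers=[1,1,1,1,1,1,1,1],
  travel=[
    [0,0,0.006],
    [0,0,0.012],
    [0,0,0.018],
    [0,0,0.024],
    [0,0,0.029],
    [0,0,0.033],
    [0,0,0.036],
    [0,0,0.036],
  ],
  dr=[
    [0,0,0],
    [0,0,0],
    [0,0,0],
    [0,0,0],
    [0,0,0],
    [0,0,0],
    [0,0,0],
    [0,0,0],
  ],
)

```text
time: 50.6
tool_pos: [0.5803, -0.2573, 0.0997]
tool_rot: [-3.14, -0.001, 1.668]
contact_force: [-0.2, 1.0, -2.8]
opening: 0.0197
grip_force: 30.0
```

>>> arm_command(
  fingers=[1,1,1,1,1,1,1,1],
  travel=[
    [0,0,0.001],
    [0,0,0.002],
    [0,0,0.003],
    [0,0,0.004],
    [0,0,0.005],
    [0,0,0.006],
    [0,0,0.006],
    [0,0,0.006],
  ],
  dr=[
    [0,0,0],
    [0,0,0],
    [0,0,0],
    [0,0,0],
    [0,0,0],
    [0,0,0],
    [0,0,0],
    [0,0,0],
  ],
)

```text
time: 51.27
tool_pos: [0.5808, -0.2576, 0.0967]
tool_rot: [3.14, 0.001, 1.668]
contact_force: [-4.4, 2.0, 8.2]
opening: 0.0197
grip_force: 30.0
```

It is seated at the expected height, with 8 N up. I release, rise, turn and go to the lever.

>>> arm_command(
  fingers=[-1,-1,-1,-1,-1,-1,-1,-1],
  travel=[
    [0,0,-0.001],
    [0,0,-0.001],
    [0,0,-0.001],
    [0,0,-0.001],
    [0,0,-0.001],
    [0,0,-0.001],
    [0,0,-0.001],
    [0,0,-0.001],
  ],
  dr=[
    [0,0,0],
    [0,0,0],
    [0,0,0],
    [0,0,0],
    [0,0,0],
    [0,0,0],
    [0,0,0],
    [0,0,0],
  ],
)

```text
time: 51.93
tool_pos: [0.5806, -0.2575, 0.0956]
tool_rot: [-3.141, -0.0, 1.668]
contact_force: [-0.5, 0.2, -0.6]
opening: 0.0681
grip_force: 0.0
```

>>> arm_command(
  fingers=[-1,-1,-1,-1,-1,-1,-1,-1],
  travel=[
    [0,0,0],
    [0,0,0],
    [0,0,0],
    [0,0,-0.02],
    [0,0,-0.05],
    [0,0,-0.08],
    [0,0,-0.11],
    [0,0,-0.12],
  ],
  dr=[
    [0,0,0],
    [0,0,0],
    [0,0,0],
    [0,0,0],
    [0,0,0],
    [0,0,0],
    [0,0,0],
    [0,0,0],
  ],
)

```text
time: 52.6
tool_pos: [0.5822, -0.2584, 0.2209]
tool_rot: [3.135, 0.005, 1.668]
contact_force: [1.3, -0.3, 1.0]
opening: 0.092
grip_force: 0.0
```

>>> arm_command(
  fingers=[-1,-1,-1,-1,-1,-1,-1,-1],
  travel=[
    [0.06,-0.137,0],
    [0.06,-0.137,0],
    [0.06,-0.137,0],
    [0.06,-0.137,0],
    [0.06,-0.137,0],
    [0.06,-0.137,0],
    [0.06,-0.137,0],
    [0.06,-0.137,0],
  ],
  dr=[
    [0,0,6],
    [0,0,12],
    [0,0,18],
    [0,0,24],
    [0,0,30],
    [0,0,36],
    [0,0,42],
    [0,0,45],
  ],
)

```text
time: 53.27
tool_pos: [0.4381, -0.211, 0.2154]
tool_rot: [-3.141, -0.0, 0.877]
contact_force: [0.0, 0.1, 0.8]
opening: 0.092
grip_force: 0.0
```

>>> arm_command(
  fingers=[-1,-1,-1,-1,-1,-1,-1,-1],
  travel=[
    [0,0,0],
    [0,0,0],
    [0,0,0],
    [0,0,0],
    [0,0,0],
    [0,0,0],
    [0,0,0],
    [0,0,0],
  ],
  dr=[
    [0,0,7],
    [0,0,14],
    [0,0,21],
    [0,0,28],
    [0,0,35],
    [0,0,41],
    [0,0,45],
    [0,0,45],
  ],
)

```text
time: 53.93
tool_pos: [0.4382, -0.211, 0.2152]
tool_rot: [-3.141, 0.001, 0.095]
contact_force: [-0.2, 0.9, 0.4]
opening: 0.092
grip_force: 0.0
```

```bash
python3 - <<'E'
from look import *
s=observe(); print(s["tool_pos"],yang(s),s["opening"])
print(plan(s,[.4387,-.2111,.0487],-84.4,True))
w=read_camera("wrist"); cv2.imwrite("pics/w8.png",w["color"])
for n,c in (("w",w),("t",read_camera("top"))):
  for k in blobs(c["color"].max(2)<60,(200,0,430,140) if n=="w" else (420,185,480,220),80): print(n,rect(c,k,.122))
E
```

```text
[ 0.43821623 -0.21101519  0.2151668 ] -84.56020926841983 0.09196425080069755
([0.6, 0.2, 166.5], np.float64(-0.2))
w [ 573.5 -234.7   46.3   12.6  -84.6]
w [ 548.  -146.3   46.8   13.2    5.2]
t [ 578.  -257.    95.3   19.7  -84.5]
```

View pics/w8.png

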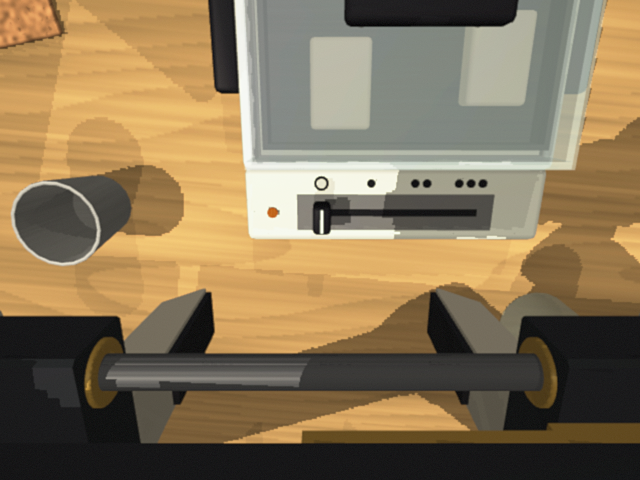

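The lid sits where it started: the bar reads (578,-257). The lever is at the ring, (322,218). I grip it and slide 80 mm.

>>> arm_command(
  fingers=[-1,-1,-1,-1,-1,-1,-1,-1],
  travel=[
    [0,0,0.04],
    [0,0,0.08],
    [0,0,0.11],
    [0,0,0.135],
    [0,0,0.15],
    [0,0,0.16],
    [0,0,0.166],
    [0,0,0.166],
  ],
  dr=[
    [0,0,0],
    [0,0,0],
    [0,0,0],
    [0,0,0],
    [0,0,0],
    [0,0,0],
    [0,0,0],
    [0,0,0],
  ],
)

```text
time: 54.7
tool_pos: [0.4378, -0.2107, 0.0485]
tool_rot: [-3.14, 0.002, 0.099]
contact_force: [0.1, -0.2, 1.0]
opening: 0.0921
grip_force: 0.0
```

>>> arm_command(
  fingers=[1,1,1,1,1,1,1,1],
  travel=[
    [0,0,0],
    [0,0,0],
    [0,0,0],
    [0,0,0],
    [0,0,0],
    [0,0,0],
    [0,0,0],
    [0,0,0],
  ],
  dr=[
    [0,0,0],
    [0,0,0],
    [0,0,0],
    [0,0,0],
    [0,0,0],
    [0,0,0],
    [0,0,0],
    [0,0,0],
  ],
  squeeze=10,
)

```text
time: 55.37
tool_pos: [0.4385, -0.2111, 0.0498]
tool_rot: [3.142, -0.0, 0.098]
contact_force: [-0.2, -0.5, -0.7]
opening: 0.0429
grip_force: 0.0
```

>>> arm_command(
  fingers=[1,1,1,1,1,1,1,1],
  travel=[
    [0,0,0],
    [0,0,0],
    [0,0,0],
    [0,0,0],
    [0,0,0],
    [0,0,0],
    [0,0,0],
    [0,0,0],
  ],
  dr=[
    [0,0,0],
    [0,0,0],
    [0,0,0],
    [0,0,0],
    [0,0,0],
    [0,0,0],
    [0,0,0],
    [0,0,0],
  ],
)

```text
time: 56.03
tool_pos: [0.4385, -0.2113, 0.0497]
tool_rot: [3.141, -0.0, 0.097]
contact_force: [-0.1, -1.7, -0.9]
opening: 0.0138
grip_force: 10.0
```

>>> arm_command(
  fingers=[1,1,1,1,1,1,1,1],
  travel=[
    [0,0.012,0],
    [0,0.026,0],
    [0,0.04,0],
    [0,0.054,0],
    [0,0.066,0],
    [0,0.074,0],
    [0,0.079,0],
    [0,0.08,0],
  ],
  dr=[
    [0,0,0],
    [0,0,0],
    [0,0,0],
    [0,0,0],
    [0,0,0],
    [0,0,0],
    [0,0,0],
    [0,0,0],
  ],
)

```text
time: 56.7
tool_pos: [0.4461, -0.2922, 0.0497]
tool_rot: [3.141, 0.0, 0.097]
contact_force: [-2.4, -0.9, 2.0]
opening: 0.014
grip_force: 10.0
```

>>> arm_command(
  fingers=[1,1,1,1],
  travel=[
    [0,0,0],
    [0,0,0],
    [0,0,0],
    [0,0,0],
  ],
  dr=[
    [0,0,0],
    [0,0,0],
    [0,0,0],
    [0,0,0],
  ],
)

```text
time: 57.03
tool_pos: [0.446, -0.2905, 0.0497]
tool_rot: [-3.141, 0.001, 0.098]
contact_force: [-3.4, -1.7, 1.7]
opening: 0.014
grip_force: 10.0
```

```bash
python3 - <<'E'
from look import *
s=observe(); print(s["tool_pos"],inpan(s["tool_pos"]),"want y -21.2",s["opening"],s["contact_force"])
E
```

```text
[ 0.44595373 -0.29045301  0.04968319] [-135.5  -20.9] want y -21.2 0.014009249335503151 [-3.39519308 -1.67045797  1.72762752]
```

Within 1 mm of the mark. I open, rise and check.

>>> arm_command(
  fingers=[-1,-1,-1,-1,-1,-1,-1,-1],
  travel=[
    [0,0,0],
    [0,0,0],
    [0,0,0],
    [0,0,0],
    [0,0,0],
    [0,0,0],
    [0,0,0],
    [0,0,0],
  ],
  dr=[
    [0,0,0],
    [0,0,0],
    [0,0,0],
    [0,0,0],
    [0,0,0],
    [0,0,0],
    [0,0,0],
    [0,0,0],
  ],
)

```text
time: 57.7
tool_pos: [0.4463, -0.2907, 0.0497]
tool_rot: [-3.142, -0.0, 0.098]
contact_force: [-0.1, -0.3, -0.5]
opening: 0.0629
grip_force: 0.0
```

>>> arm_command(
  fingers=[-1,-1,-1,-1,-1,-1,-1,-1],
  travel=[
    [0,0,-0.02],
    [0,0,-0.06],
    [0,0,-0.1],
    [0,0,-0.14],
    [0,0,-0.17],
    [0,0,-0.17],
    [0,0,-0.17],
    [0,0,-0.17],
  ],
  dr=[
    [0,0,0],
    [0,0,0],
    [0,0,0],
    [0,0,0],
    [0,0,0],
    [0,0,0],
    [0,0,0],
    [0,0,0],
  ],
)

```text
time: 58.37
tool_pos: [0.4458, -0.2904, 0.2189]
tool_rot: [-3.141, 0.001, 0.097]
contact_force: [0.6, 1.4, -1.1]
opening: 0.0916
grip_force: 0.0
```

>>> arm_command(
  fingers=[-1,-1,-1,-1,-1,-1,-1,-1],
  travel=[
    [0,-0.2,0],
    [0,-0.2,0],
    [0,-0.2,0],
    [0,-0.2,0],
    [0,-0.2,0],
    [0,-0.2,0],
    [0,-0.2,0],
    [0,-0.2,0],
  ],
  dr=[
    [0,0,0],
    [0,0,0],
    [0,0,0],
    [0,0,0],
    [0,0,0],
    [0,0,0],
    [0,0,0],
    [0,0,0],
  ],
)

```text
time: 59.03
tool_pos: [0.4266, -0.0919, 0.2188]
tool_rot: [-3.141, 0.002, 0.098]
contact_force: [-0.0, -0.2, -0.0]
opening: 0.092
grip_force: 0.0
```

```bash
python3 - <<'E'
from look import *
t=read_camera("top"); sd=read_camera("side")
for k in blobs(t["color"].max(2)<60,(420,185,480,220),80): print("bar",rect(t,k,.122))
cv2.imwrite("pics/f.png",np.hstack([cv2.resize(t["color"][150:290,375:515],(400,400)),cv2.resize(sd["color"][310:450,285:425],(400,400))]))
E
```

```text
bar [ 578.  -257.    95.3   19.7  -84.5]
```

View pics/f.png

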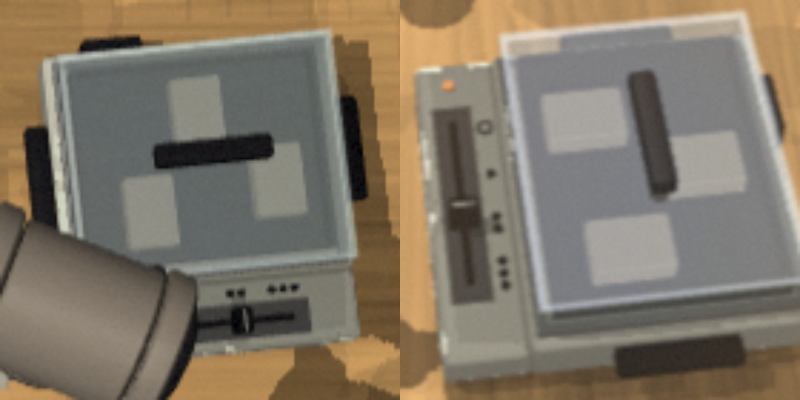

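Both views show the lid seated with three flat, separate cakes under it. The lever, at (243,320) in the left view, stands at the two-dot mark, and the robot is clear. I hand in.

```bash
python3 -c "
from cell import *
print(hand_in())"
```

```text
the job is handed in; nothing more can be done
None
```

I've handed the job in: the lever went to off first, three cakes lie flat in the pan, the lid is seated, and the lever is at medium; hand-in returned no verdict, but the last pictures showed all of this in place.

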